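# Clamp bonded engine mounts against the timer, then unload them

## Robot

A 6-joint arm with a two-finger parallel gripper is mounted at the origin on a cart in front of the work surface, level with it; the furniture and walls round the work are solid. World frame = base frame: x ahead of the robot, y to its left, z up, the work surface at z = 0. Lengths are in mm, angles in degrees, forces in N, time in s.
With the tool pointing down it reaches from about 350 to 850 mm from the base axis. Payload 8.1 kg.
Tool frame: the origin (TCP) lies between the finger pads; the fingertips stand 22 mm ahead of it and the grasp point (between the pads) lies 3 mm ahead of it (r.nose_length is the z of the fingertips in the tool frame, in mm); z points along the fingers, x is the direction in which the jaws open and shut, and the axes are right-handed (so a half turn about z gives the same grasp; the last joint's range is limited). The gripper opens to 85 mm and grips with 20 to 120 N. Pads are 22 mm wide; open, the fingers measure 114 mm over their backs; the gripper's body (76 mm by 85 mm) begins 54 mm behind the grasp point. The pads swing forward as they close: fully open they stand 13 mm farther back than shut.
Start: joints at [-71.413, 7.471, 85.268, -0, 87.261, -4.893], TCP at [239.075, -550.316, 231.592] pointing down, gripper open.
Joint ranges: [-169.43, 169.43], [-51.17, 129.36], [1.28, 143.12], [-76.62, 256.62], [0, 156.53], [-152.29, 152.29]. Speed limits (degrees/s): [136.94, 136.94, 159.86, 180, 180, 180].

## Interface

Orientations are given as [roll, pitch, yaw] about the fixed x, y, z axes, in that order (R = Rz(yaw) Ry(pitch) Rx(roll)).
In Python, from bench import r gives the robot as it stands.
- The arm moves only by the shell command python3 -m jog 'ROWS' [FORCE]. ROWS is JSON, a list of rows, each a list of 5 numbers: the shift along the tool's x, y, z in m, then the turn about the tool's z in degrees, then the opening in per cent of the stroke, from 0 (shut) to 100 (fully open). A call has 1 to 8 rows; each row is the pose to reach, as a shift and turn from the pose measured when the call began, along the tool's axes at that moment; what a row does not reach only later rows make up. A row lasts 1/10 s, in which the tool goes at most 50 mm and 8.59 degrees, less where a joint would pass 70% of its speed; a pose out of reach is approached as far as the arm can. A call with a gripper value outside its range is refused whole. The fingers move at their own pace and stop on an object; FORCE is the grip in N (left out, the last holds). Time passes only in rows, so rows that repeat a pose let the fingers close. It gives the time, the measured TCP pose, the force and the opening at its end, in the units of the state.
- r.sense(): the state, without advancing time (a new reading comes with each control period).
- r.snapshot(name): name is "side" or "top"; returns a dict with "image" (400x640x3 uint8, red, green, blue), "K" (3x3 intrinsics, pixels), "distortion" ([k1, k2, p1, p2, k3] as OpenCV has them; the pictures are not rectified), "T" (4x4, takes a point from camera to world coordinates). Camera axes: x right, y down, z forward; pixel columns grow to the right and rows downward; lengths in mm; the calibration is good to about 2 mm. A picture is of the moment at which its call begins. There is no depth.
- r.hand_in(): hands the job in, once; it reports no verdict.
Trained networks look in a picture, given as the dict that the camera call returned (one of the last four; its "shot" number tells which), for a name from the list of things; names that differ only in an ending like _2 or _b are one class to them, and where a whole thing is asked for, a point or a joint stands for the part that bears it (a point fixed in the world has none). Each returns a list of dicts, best first, with "conf" (0 to 1); they miss things now and then, are a little off and sometimes report something else, mostly with a low value. They report only what shows in the picture. A call takes as long as a camera call. They do not tell look-alikes from the thing itself.
- r.search_frame(picture, label): "bbox" ([left, top, right, bottom] in pixels, round what is visible of it).
- r.pinpoint(picture, label): "uv" ([column, row] in pixels: a listed point, or the origin of a listed thing).
The state is a dict: "time": time; "joint_pos": joint angles; "qd": joint speeds; "joint_efforts": joint torques, N m; "tool_pos": TCP position; "tcp_rot": TCP orientation; "ft_force": force on the tool from outside, world axes, zero at the start; "wrist_torque": the same for the moment, N m; "finger_gap": finger opening in mm.
Only numpy, scipy, OpenCV 4.12 (cv2) and the standard library are available. Lean on these libraries where they do the work, as an engineer would, in place of code of your own. Each camera call takes 0.05 s, during which the arm holds its last target. There are 200 camera calls.

## Task

The engine mounts on the bench are freshly glued: stand all of them upright in the bed of the blue clamp, one behind the other, and pump the orange trigger until the sprung jaw holds the row tight by itself (move the jaw only with its trigger and lever, never by pushing it). Then wind the timer's brass key right up clockwise, let it run all the way down with the mounts still clamped, and press the red release lever until the jaw has slid fully back. Finally stand all the mounts upright in the wooden tray, and leave the piston, gear and pliers alone.

Things in the scene. Friction and masses are not known exactly. Their poses are not given: they have to be found in the camera images.
- clamp: blue ratchet bench clamp, fixed. Origin on the bench under the retracted jaw's face; x = the way the jaw advances, towards the fixed blue stop; z up. Bed top at z = 12 mm, from x = 0 to the stop's face at x = 152 mm; side rails 90 mm apart, 14 mm high; stop and jaw 44 and 36 mm above the bed. Behind the jaw the head, 66 mm high, carries trigger, grip post and, rearmost, the release lever
- bed_centre (a point): centre of the bed's top surface, half-way between retracted jaw and stop; axes as the clamp's
- jaw_face (a point): centre of the steel jaw plate's face that presses on the mounts, 32 mm over the bench; moves with the jaw
- ram (a joint): how far the jaw's rod is advanced, m, 0 (fully back) to 0.095. A ratchet with 8 mm teeth holds it; a return spring of 3 to 4 N slides it back in about 1 s while the release lever is held down
- jaw_spring (a joint): how far the jaw plate is pressed back on its springs, m, 0 (not touching) to 0.016 (springs fully squeezed); 2 N at first, then 400 N/m. It must read over 0.004 with the trigger let go for the row to be tight; about 0.008 is usual
- trigger (a joint): angle of the orange trigger, rad, 0 at rest to 0.32 fully squeezed towards the grip post; a full stroke (over about 0.29) advances the ram 16 mm, one over about 0.16 only 8 mm. Damped: takes 12 to 24 N at its upper part (more if hurried), and springs back by itself in about 1 s; stops early once the jaw's springs are fully squeezed
- trigger_blade (a point): middle of the upper part of the trigger blade (10 mm thick along clamp x, 18 mm wide, top 24 mm above this point, hinge 60 mm below it); at rest 126 mm over the bench and 39 mm in front of the grip post's centre; moves with the trigger, at full squeeze 19 mm towards the post
- grip_post (a point): middle of the upper part of the fixed, rigid rubber grip post (14 mm thick along clamp x, 30 mm wide, top 20 mm above this point), 126 mm over the bench. Post and resting trigger measure 51 mm over their outer faces along clamp x, 32 mm when squeezed (29 mm at 10 mm higher). One stroke: squeeze the two together from above, or push the trigger towards the post
- release (a joint): angle of the red release lever, rad, 0 at rest (sprung) to 0.20 pressed down; the ratchet is free above about 0.16
- release_pad (a point): top of the red release paddle (28 mm wide, 50 mm long along clamp x, extending 16 mm on behind this point), 79 mm over the bench; press it straight down here about 10 mm with 5 to 12 N and hold it while the jaw slides back
- timer: grey round clockwork timer, fixed to the bench, 90 mm across, 50 mm high, white dial; origin at the middle of its underside
- key (a joint): angle the timer's key has been wound, rad, 0 (run down) to 4.2 (stop), clockwise seen from above; wound means over 3.5. Let go, it runs back down by itself at about 0.2 rad/s. Takes 0.03 Nm plus 0.14 Nm per rad/s of turning speed
- key_blade (a point): centre of the upright brass key blade on the timer's axis, 54 mm long along this point's x axis, 10 mm thick along its y axis, 32 mm high, centre 80 mm over the bench, top at 96 mm; turns with the key
- mount_1_centre (a point): engine mount 1, centre half-way up (30 mm over its underside): rubber block between steel plates, 40 mm thick along x, 80 mm wide along y, 32 mm high, and on top in the middle an aluminium lug 16 mm (x) by 26 mm (y) by 28 mm high; 60 mm high in all. Same either way round. In the clamp its x axis lies along the clamp's x. Best lifted by the lug, gripped across the 26 mm
- mount_2_centre (a point): engine mount 2, the same
- mount_3_centre (a point): engine mount 3, the same; sometimes one of the three mounts is absent
- tray: wooden tray, fixed, 119 mm (x) by 228 mm (y), walls 36 mm high and 9 mm thick, inner floor 6 mm over the bench (99 by 210 mm inside); origin at the middle of its underside
- piston: bystander: grey piston, 66 mm across, 54 mm high, origin at underside
- gear: bystander: spur gear lying flat, 68 mm across, 18 mm high
- pliers: bystander: red-handled pliers lying flat, 56 by 167 mm
There are look-alikes about, which are no part of the job. Leave any pink or purple look-alike of the part that bears mount_1_centre alone.

How it is judged (in metres and radians):
On the way, in this order (a step that is already met when the one before it is completed fails the run):
1. every mount stands upright in the clamp's bed (x of mount_1_centre in the frame of clamp between 0.01 and 0.142 m and y of mount_1_centre in the frame of clamp between -0.015 and 0.015 m and height (world z) of each of mount_1_centre, mount_2_centre, mount_3_centre below 0.05 m and angle between each of mount_1_centre, mount_2_centre, mount_3_centre's own z axis and vertical below 0.15 rad and x of mount_2_centre in the frame of clamp between 0.01 and 0.142 m and y of mount_2_centre in the frame of clamp between -0.015 and 0.015 m and x of mount_3_centre in the frame of clamp between 0.01 and 0.142 m and y of mount_3_centre in the frame of clamp between -0.015 and 0.015 m and value of joint jaw_spring below 0.002 m), for 0.2 s.
2. the trigger is let go and the jaw holds the row tight (jaw springs pressed in over 4 mm) (x of mount_1_centre in the frame of clamp between 0.01 and 0.142 m and y of mount_1_centre in the frame of clamp between -0.015 and 0.015 m and height (world z) of each of mount_1_centre, mount_2_centre, mount_3_centre below 0.05 m and angle between each of mount_1_centre, mount_2_centre, mount_3_centre's own z axis and vertical below 0.15 rad and x of mount_2_centre in the frame of clamp between 0.01 and 0.142 m and y of mount_2_centre in the frame of clamp between -0.015 and 0.015 m and x of mount_3_centre in the frame of clamp between 0.01 and 0.142 m and y of mount_3_centre in the frame of clamp between -0.015 and 0.015 m and value of joint jaw_spring above 0.004 m and value of joint trigger below 0.08 rad), for 0.5 s.
3. the timer key is wound past 3.5 rad, the row still tight (all of step 2 and value of joint key above 3.5 rad), for 0.1 s.
4. the timer has run down (under 0.15 rad), the row still tight (all of step 2 and value of joint key below 0.15 rad), for 0.2 s.
5. the jaw has slid back (ram under 5 mm) (value of joint ram below 0.005 m), for 0.2 s.
At the end, for the whole second after the job is handed in: Every mount stands upright (within 0.15 rad) and at rest on the floor of the wooden tray, within its walls; the jaw is fully back (ram under 5 mm) and the timer run down (key under 0.15 rad) (x of mount_1_centre in the frame of tray between -0.05 and 0.05 m and y of mount_1_centre in the frame of tray between -0.1 and 0.1 m and height (world z) of each of mount_1_centre, mount_2_centre, mount_3_centre below 0.046 m and angle between each of mount_1_centre, mount_2_centre, mount_3_centre's own z axis and vertical below 0.15 rad and x of mount_2_centre in the frame of tray between -0.05 and 0.05 m and y of mount_2_centre in the frame of tray between -0.1 and 0.1 m and x of mount_3_centre in the frame of tray between -0.05 and 0.05 m and y of mount_3_centre in the frame of tray between -0.1 and 0.1 m and value of joint ram below 0.005 m and value of joint key below 0.15 rad and linear speed of each of mount_1, mount_2, mount_3 below 0.02 m/s); the robot touches nothing.
It fails at once if the piston is moved more than 3 cm (distance of piston from where it was at the start of the episode above 0.03 m).
It fails at once if the gear is moved more than 3 cm (distance of gear from where it was at the start of the episode above 0.03 m).
It fails at once if the pliers is moved more than 3 cm (distance of pliers from where it was at the start of the episode above 0.03 m).
It fails at once if the jaw or its rod is pushed by the robot with more than 6 N instead of being moved with trigger and lever (contact force between any of the fingers, the arm and ram above 6 N).
Of mount_1, mount_2, mount_3 only 2 to 3 are there at a start; the rules pass over those that are not, and their reading is None.
At some moment in a run one of mount_1, mount_2, mount_3 may be knocked a few centimetres aside while the robot is not near it.
It also fails if it takes over 210 s, if anything falls off the work surface, if the arm or the gripper's body presses on something with over 40 N, if the wrist force passes 120 N, or if a joint passes its speed limit or range.

## Working session

There is one attempt and no reset: what is moved stays moved. The work goes in short steps, Python scripts to look and compute and a shell command to move; the robot and the scene stay as the last step left them, time stands still between calls to the robot, and variables do not carry over. Pictures are saved under pics/ and viewed, about 12 in all and at most 16, crops included, and the job is handed in when it is done.

```bash
ls; mkdir -p pics; cat > h.py <<'E'
import numpy as np, cv2
from bench import r
from scipy.spatial.transform import Rotation as R
def ray(p,uv):
    n=cv2.undistortPoints(np.array([[uv]],float),np.array(p['K']),np.array(p['distortion']))[0,0]
    T=np.array(p['T']); return T[:3,3],T[:3,:3]@np.array([n[0],n[1],1])
def at_z(p,uv,z):
    o,d=ray(p,uv); return o+d*(z-o[2])/d[2]
def proj(p,P):
    T=np.linalg.inv(np.array(p['T'])); P=np.atleast_2d(np.array(P,float))
    c=P@T[:3,:3].T+T[:3,3]
    return cv2.projectPoints(c,np.zeros(3),np.zeros(3),np.array(p['K']),np.array(p['distortion']))[0][:,0]
def shot(n,fn=None):
    p=r.snapshot(n)
    if fn: cv2.imwrite('pics/'+fn,p['image'][:,:,::-1])
    return p
def to(P):
    """shift in tool axes (m) from the present pose to TCP at P (mm)"""
    s=r.sense(); M=tool()
    return np.round(M.T@(np.array(P)-np.array(s['tool_pos']))/1000,4)
def tool():
    return R.from_euler('xyz',r.sense()['tcp_rot'],degrees=True).as_matrix()
E
python3 - <<'E'
from h import *
for n in ('top','side'):
    p=shot(n,n+'0.png'); print(n,np.round(np.array(p['T'])[:3],2).tolist())
    hs={'clamp':0,'bed_centre':12,'jaw_face':32,'trigger_blade':126,'grip_post':126,'release_pad':79,'timer':0,'key_blade':80,'mount_1_centre':30,'tray':0,'piston':0,'gear':0,'pliers':0}
    for k,z in hs.items():
        for q in r.pinpoint(p,k)[:6]:
            print(k,np.round(q['conf'],2),np.round(q['uv']),np.round(at_z(p,q['uv'],z)[:2]))
print(r.sense())
E
```

```text
pics
top [[0.02, -0.99, 0.13, 345.56], [-1.0, -0.02, -0.0, 22.3], [0.0, -0.13, -0.99, 1539.61]]
clamp 0.85 [386. 186.] [ 576. -218.]
bed_centre 0.73 [366. 185.] [ 578. -144.]
bed_centre 0.16 [256. 222.] [434. 254.]
jaw_face 0.68 [389. 181.] [ 592. -222.]
trigger_blade 0.68 [287. 175.] [588. 139.]
trigger_blade 0.53 [413. 176.] [ 593. -288.]
grip_post 0.88 [425. 179.] [ 583. -328.]
release_pad 0.72 [447. 178.] [ 597. -416.]
release_pad 0.71 [386. 180.] [ 586. -206.]
timer 0.84 [415. 224.] [ 440. -323.]
key_blade 0.51 [420. 222.] [ 442. -322.]
mount_1_centre 0.78 [285. 175.] [606. 154.]
mount_1_centre 0.74 [181. 257.] [307. 507.]
mount_1_centre 0.61 [230. 267.] [275. 335.]
mount_1_centre 0.55 [408. 140.] [ 746. -294.]
mount_1_centre 0.35 [411. 175.] [ 615. -304.]
mount_1_centre 0.3 [308. 194.] [539.  69.]
tray 0.72 [255. 223.] [432. 257.]
piston 0.59 [360. 147.] [ 723. -122.]
gear 0.62 [318. 132.] [775.  36.]
pliers 0.7 [457. 249.] [ 354. -472.]
pliers 0.4 [266. 187.] [565. 225.]
side [[1.0, -0.03, 0.04, 450.76], [-0.05, -0.61, 0.79, -1607.49], [-0.0, -0.79, -0.62, 1366.49]]
clamp 0.76
[... 754 characters left out ...]
 [271. 308.] [ 349. -473.]
{'time': 1.4, 'joint_pos': array([-7.14140044e+01,  7.47053269e+00,  8.52681155e+01, -1.31720123e-03,
        8.72627430e+01, -4.89172842e+00]), 'qd': array([ 0.01162447, -0.02410989, -0.05025346, -0.02644136, -0.05834296,
       -0.01469184]), 'joint_efforts': array([-1.89854276e-03, -5.69303334e+01, -5.00864482e+01, -2.36769283e-04,
        1.05935142e-03,  1.18863605e-05]), 'tool_pos': array([ 239.05872767, -550.31094416,  231.59580405]), 'tcp_rot': array([ 1.79998808e+02,  1.49832471e-03, -6.65222130e+01]), 'ft_force': array([-0.14712785, -0.64440076, -0.99237204]), 'wrist_torque': array([ 0.00625761, -0.01143563,  0.01401156]), 'finger_gap': 85.30495150880527}
```

```bash
python3 - <<'E'
import cv2
a=cv2.imread('pics/top0.png')[100:300,160:480]; cv2.imwrite('pics/v1.png',cv2.resize(a,(800,500),interpolation=cv2.INTER_CUBIC))
a=cv2.imread('pics/side0.png')[120:330,230:430]; cv2.imwrite('pics/v2.png',cv2.resize(a,(571,600),interpolation=cv2.INTER_CUBIC))
E
```

```text
(no output)
```

View pics/v1.png

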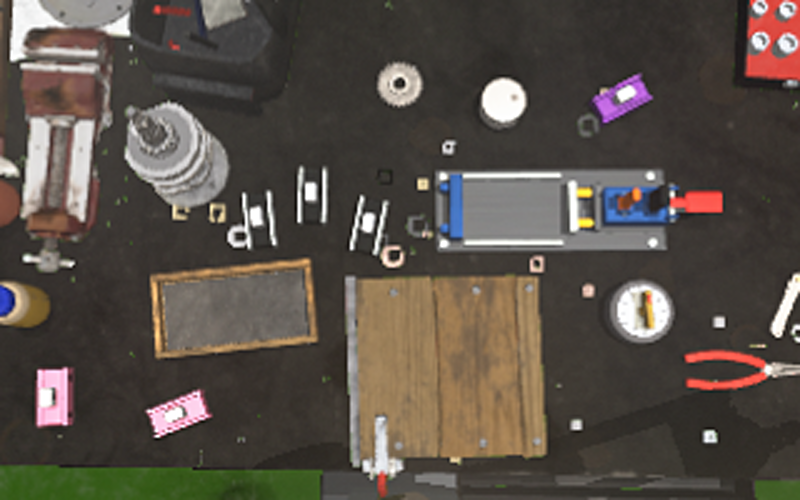

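View pics/v2.png

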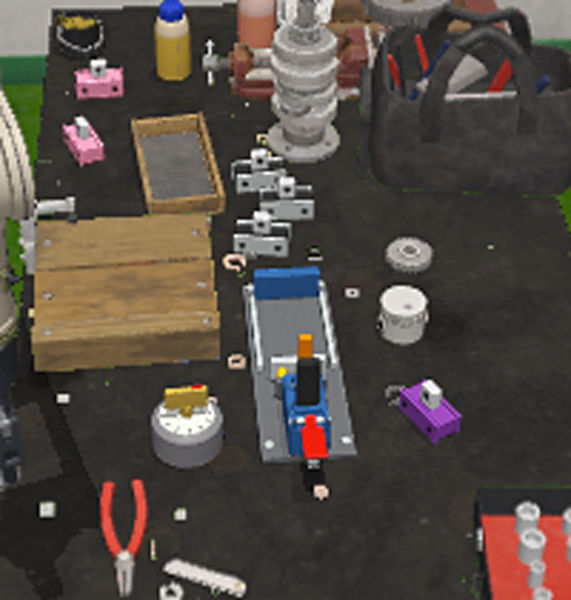

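```bash
python3 - <<'E'
import cv2
a=cv2.imread('pics/top0.png')[155:255,255:455]; cv2.imwrite('pics/v3.png',cv2.resize(a,(800,400),interpolation=cv2.INTER_LANCZOS4))
E
```

```text
(no output)
```

View pics/v3.png

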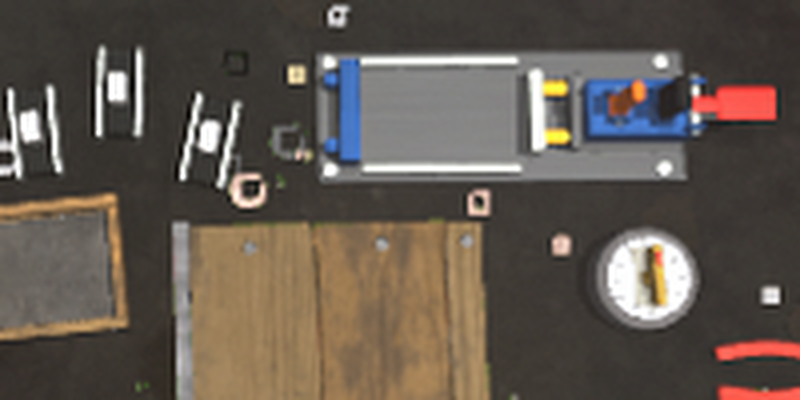

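```bash
python3 - <<'E'
from h import *
p=shot('top'); 
def W(u,v,z): return at_z(p,[255+(u+.5)/4-.5,155+(v+.5)/4-.5],z)[:2]
im=p['image']; hsv=cv2.cvtColor(im,cv2.COLOR_RGB2HSV)
for n,(a,b),pl in (('A',(30,128),[(12,90),(18,175),(50,88),(58,172)]),('B',(118,88),[(100,48),(98,134),(140,48),(138,134)]),('C',(210,135),[(198,95),(184,180),(238,102),(222,185)])):
    c=np.mean([W(*q,32) for q in pl],0)
    d=(W(*pl[0],32)-W(*pl[1],32))+(W(*pl[2],32)-W(*pl[3],32))
    cu,cv=255+a/4,155+b/4
    u,v=np.meshgrid(np.arange(640),np.arange(400)); w=np.clip(im.min(2).astype(float)-110,0,None)*((abs(u-cu)<3.6)&(abs(v-cv)<5))
    l=at_z(p,[(u*w).sum()/w.sum(),(v*w).sum()/w.sum()],60)[:2]
    print(n,'plates',c.round(1),'lug',l.round(1),'y-axis yaw',np.degrees(np.arctan2(d[1],d[0])).round(1))
print('rail+x',W(360,62,26),W(518,61,26),'rail-x',W(360,168,26),W(520,168,26))
print('stop face',W(360,60,56),W(360,160,56),'jaw',W(531,70,48),W(531,150,48))
print('screws',[W(*q,10).round() for q in [(330,62),(661,62),(664,168),(330,170)]])
print('red end',W(775,88,78),W(775,120,78),'red mid',W(750,104,79))
print('trig top',W(632,92,150),'post top',W(675,92,146))
print('timer',W(648,278,50),'key ends',W(656,247,96),W(658,303,96))
print('tray corners', [at_z(p,[160+q[0]/2.5,100+q[1]/2.5],36)[:2].round() for q in [(152,276),(311,261),(317,342),(156,356)]])
E
```

```text
A plates [558.5 229.1] lug [558.7 230.4] y-axis yaw 6.8
B plates [596.6 154.4] lug [596.  154.3] y-axis yaw 0.4
C plates [553.2  70.8] lug [552.8  70.6] y-axis yaw -8.7
rail+x [628.55984577 -63.04163964] [ 632.2951699  -206.47202327] rail-x [531.57771923 -64.21179293] [ 534.42620671 -208.26796032]
stop face [624.75924883 -61.32814993] [535.01084246 -62.41208685] jaw [ 620.17714147 -214.76199928] [ 547.99289576 -214.68986937]
screws [array([631., -36.]), array([ 637., -340.]), array([ 539., -341.]), array([531., -38.])]
red end [ 602.7693158  -422.70307582] [ 574.48854393 -422.15129208] red mid [ 588.02706537 -400.43348179]
trig top [ 584.45245681 -282.36641846] post top [ 585.83087783 -318.98218963]
timer [ 436.34822627 -316.74503201] key ends [ 460.0966781  -313.38159857] [ 412.51809554 -314.49451719]
tray corners [array([472., 376.]), array([498., 151.]), array([383., 139.]), array([360., 364.])]
```

```bash
python3 -c "
from h import *
print(to([553,71,140]))"
```

```text
[-0.4448 -0.5355  0.0916]
```

```bash
python3 -m jog '[[-0.445,-0.5355,0,-57.8,55],[-0.445,-0.5355,0,-57.8,55],[-0.445,-0.5355,0,-57.8,55],[-0.445,-0.5355,0,-57.8,55],[-0.445,-0.5355,0,-57.8,55],[-0.445,-0.5355,0,-57.8,55],[-0.445,-0.5355,0,-57.8,55],[-0.445,-0.5355,0,-57.8,55]]' 40; python3 -c "
from h import *
print(to([553,71,140]),r.sense()['tcp_rot'])"
```

```text
time: 2.25
tool_pos: [419.9, -191.4, 232.0]
tcp_rot: [180.0, -0.1, -8.5]
ft_force: [1.2, 0.8, -0.5]
finger_gap: 46.9
[ 0.0927 -0.2793  0.0919] [ 1.79977155e+02 -5.67264413e-02 -8.50385800e+00]
```

```bash
python3 -m jog '[[0.0927,-0.2793,0.05,0,55],[0.0927,-0.2793,0.092,0,55],[0.0927,-0.2793,0.092,0,55],[0.0927,-0.2793,0.092,0,55],[0.0927,-0.2793,0.092,0,55],[0.0927,-0.2793,0.092,0,55],[0.0927,-0.2793,0.092,0,55],[0.0927,-0.2793,0.092,0,55]]'; python3 - <<'E'
from h import *
p=shot('top','t1.png'); s=shot('side','s1.png')
a=p['image'][155:215,250:350]; b=s['image'][150:250,290:390]
o=np.hstack([cv2.resize(a,(500,300)),cv2.resize(b,(300,300))]); cv2.imwrite('pics/v4.png',o[:,:,::-1])
print(to([553,71,58]))
E
```

```text
time: 3.05
tool_pos: [552.6, 72.5, 138.8]
tcp_rot: [180.0, 0.1, -8.3]
ft_force: [-0.7, 0.5, -0.1]
finger_gap: 47.0
[-0.0001 -0.0008  0.0823]
```

View pics/v4.png

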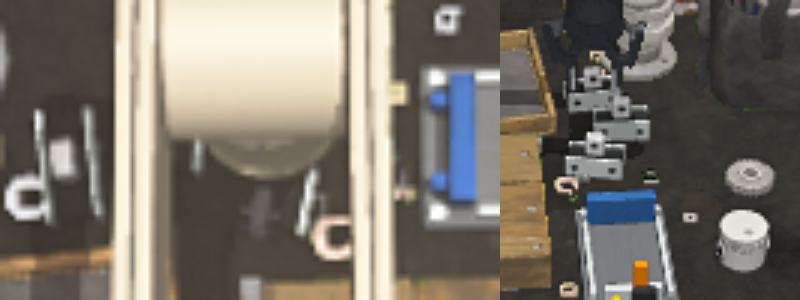

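```bash
python3 -m jog '[[0,0,0.04,0,55],[0,0,0.078,0,55],[0,0,0.078,0,55],[0,0,0.078,0,0],[0,0,0.078,0,0],[0,0,0.078,0,0],[0,0,0.078,0,0],[0,0,0.078,0,0]]'; python3 -m jog '[[0,0,0,0,0],[0,0,-0.03,0,0],[0,0,-0.06,0,0],[0,0,-0.1,0,0],[0,0,-0.1,0,0]]'; python3 -c "
from h import *
print(to([580.5,-84,160]),r.sense()['tcp_rot'])"
```

```text
time: 3.95
tool_pos: [553.7, 70.2, 63.4]
tcp_rot: [180.0, -0.2, -8.5]
ft_force: [0.6, 0.6, -0.4]
finger_gap: 0.2
time: 4.45
tool_pos: [557.3, 70.6, 170.4]
tcp_rot: [-179.9, -0.7, -8.5]
ft_force: [1.3, 0.2, 0.6]
finger_gap: -0.5
[0.0456 0.1495 0.0109] [-179.93142      -0.74943173   -8.47372978]
```

```bash
python3 -m jog '[[0,0.05,0,0,55],[0,0.1,0,0,55],[0,0.15,0,0,55],[0,0.17,0,0,55],[0,0.17,0,0,55]]'; python3 - <<'E'
from h import *
p=shot('top','t2.png'); s=shot('side','s2.png')
a=p['image'][155:215,250:350]; b=s['image'][150:230,300:380]
o=np.hstack([cv2.resize(a,(500,300)),cv2.resize(b,(300,300))]); cv2.imwrite('pics/v5.png',o[:,:,::-1])
for q in r.pinpoint(s,'mount_1_centre')[:6]: print(np.round(q['conf'],2),np.round(q['uv']),np.round(at_z(s,q['uv'],30)[:2]))
print(np.round(proj(s,[[553,71,60],[596,154,60],[558,230,60]])), r.sense()['tool_pos'])
E
```

```text
time: 4.95
tool_pos: [531.7, -100.3, 170.1]
tcp_rot: [-180.0, -0.8, -8.7]
ft_force: [0.1, 0.5, 0.5]
finger_gap: 47.1
0.64 [256. 165.] [267. 344.]
0.56 [379. 260.] [ 741. -297.]
0.55 [328. 186.] [589. 165.]
0.55 [262. 148.] [292. 483.]
[[322. 194.]
 [330. 182.]
 [321. 172.]] [532.32279841 -96.80036917 170.06999249]
```

View pics/v5.png

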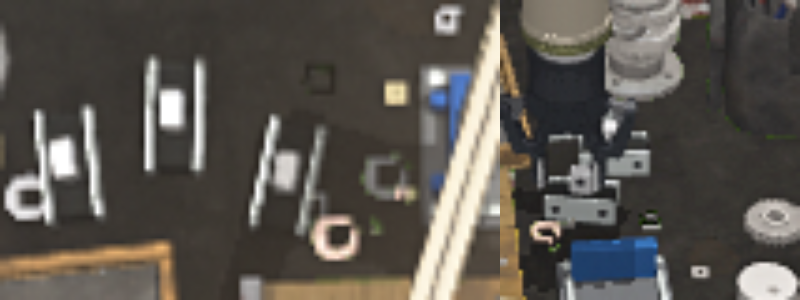

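```bash
python3 - <<'E'
from h import *
s=shot('side'); p=shot('top')
print('tips s1',proj(s,[[552.6,72.5,117],[552.6,72.5,139]]).round(1), 'now tip',proj(s,[[532,-97,148]]).round(1),r.sense()['tool_pos'])
for n,P in (('stop top face mid',[580,-62,56]),('mount C lug',[553,71,60]),('C lug at y50',[553,50,60]),('C plate bottom ctr',[553,51,0])): print(n,proj(s,[P]).round(1))
im=s['image'][170:222,300:350]; im1=cv2.imread('pics/s1.png')[140:215,295:365]
cv2.imwrite('pics/v6.png',np.hstack([cv2.resize(im[:,:,::-1],(400,416),interpolation=cv2.INTER_CUBIC),cv2.resize(im1,(388,416),interpolation=cv2.INTER_CUBIC)]))
E
```

```text
tips s1 [[321.5 182.9]
 [321.5 178.6]] now tip [[318.7 203.1]] [532.43939867 -96.25151401 170.12991126]
stop top face mid [[330.3 215.2]]
mount C lug [[321.5 194.1]]
C lug at y50 [[321.8 197.2]]
C plate bottom ctr [[321.8 208.3]]
```

View pics/v6.png

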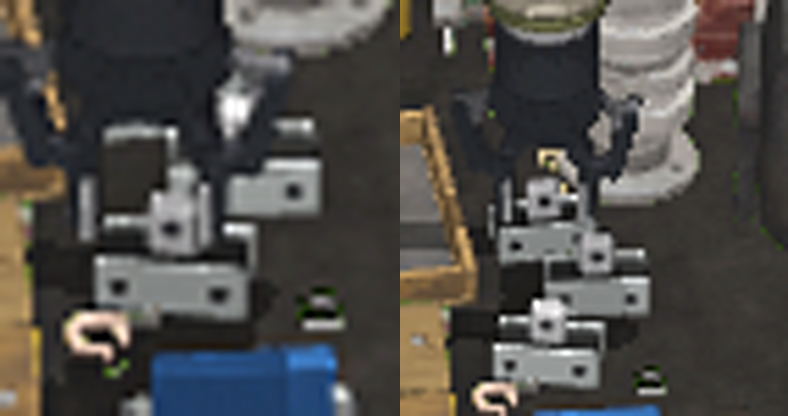

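```bash
python3 -c "
from h import *
print(r.nose_length, to([553,71,70]), r.sense()['tcp_rot'],r.sense()['tool_pos'])"
```

```text
22.0 [-0.0054 -0.1683  0.1003] [-179.90938496   -0.74522541   -8.38825436] [532.43939867 -96.25151401 170.12991126]
```

```bash
python3 -m jog '[[-0.0054,-0.05,0,0,55],[-0.0054,-0.1,0,0,55],[-0.0054,-0.14,0.02,0,55],[-0.0054,-0.1683,0.05,0,55],[-0.0054,-0.1683,0.09,0,55],[-0.0054,-0.1683,0.1,0,55],[-0.0054,-0.1683,0.105,0,55],[-0.0054,-0.1683,0.11,0,55]]'; python3 -m jog '[[0,0,0.004,0,55],[0,0,0.008,0,55],[0,0,0.008,0,55]]'; python3 - <<'E'
from h import *
s=shot('side','s3.png')
im=s['image'][170:222,300:350]
cv2.imwrite('pics/v7.png',cv2.resize(im[:,:,::-1],(500,520),interpolation=cv2.INTER_CUBIC))
E
```

```text
time: 6.0
tool_pos: [554.1, 70.9, 61.6]
tcp_rot: [-179.9, -0.8, -8.4]
ft_force: [0.2, -0.1, -0.4]
finger_gap: 47.1
time: 6.3
tool_pos: [554.6, 70.5, 54.0]
tcp_rot: [-179.9, -0.9, -8.4]
ft_force: [-0.6, -0.4, -0.2]
finger_gap: 47.0
```

View pics/v7.png

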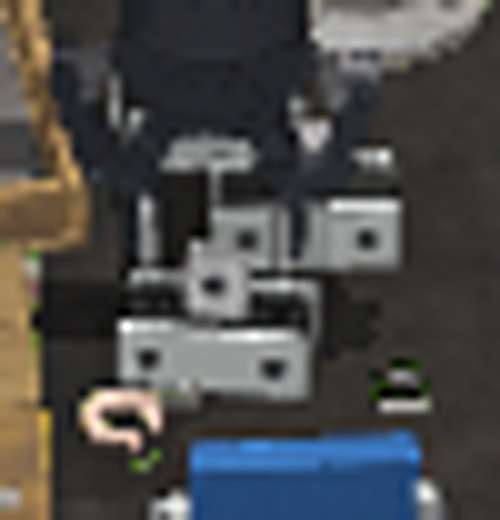

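```bash
python3 -m jog '[[0,0,0,0,0],[0,0,0,0,0],[0,0,0,0,0],[0,0,0,0,0],[0,0,0,0,0],[0,0,0,0,0]]'
```

```text
time: 6.95
tool_pos: [554.9, 70.4, 54.8]
tcp_rot: [-179.9, -0.9, -8.4]
ft_force: [-1.4, -1.7, 5.1]
finger_gap: 24.3
```

```bash
python3 -m jog '[[0,0,0,0,0],[0,0,-0.02,0,0],[0,0,-0.05,0,0],[0,0,-0.1,0,0],[0,0,-0.1,0,0]]' 70; python3 -c "
from h import *
print(to([580.5,-84,160]),r.sense()['tcp_rot'])"
```

```text
time: 7.45
tool_pos: [557.4, 70.8, 162.3]
tcp_rot: [-179.8, -1.6, -8.4]
ft_force: [1.7, 0.7, -2.4]
finger_gap: 22.5
[0.0455 0.1497 0.0029] [-179.77171715   -1.55701713   -8.42299788]
```

```bash
python3 - <<'E'
from h import *
s=shot('side','s4.png')
im=s['image'][130:230,280:380]
cv2.imwrite('pics/v8.png',cv2.resize(im[:,:,::-1],(500,500),interpolation=cv2.INTER_CUBIC))
print(r.sense()['ft_force'],r.sense()['finger_gap'])
E
```

```text
[ 0.65590738 -0.07407595 -3.09885135] 22.812100238202163
```

View pics/v8.png

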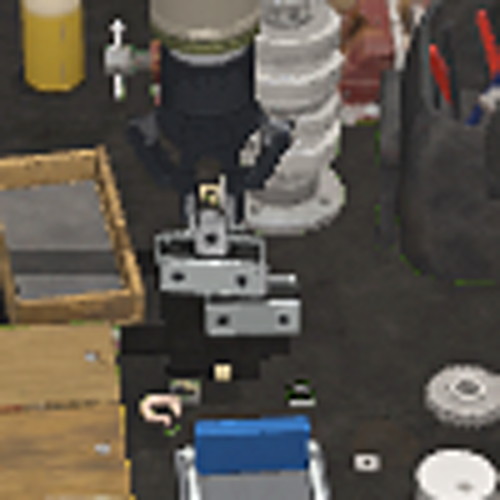

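```bash
python3 -m jog '[[0.015,0.05,0,-5,0],[0.03,0.1,0,-9.8,0],[0.047,0.15,0,-9.8,0],[0.047,0.15,0.02,-9.8,0],[0.047,0.15,0.04,-9.8,0],[0.047,0.15,0.04,-9.8,0]]'; python3 - <<'E'
from h import *
s=shot('side'); p=shot('top')
print(to([582,-84.5,68]),r.sense()['tcp_rot'])
E
```

```text
time: 8.1
tool_pos: [577.7, -84.4, 114.0]
tcp_rot: [-179.9, -0.9, 1.3]
ft_force: [-1.4, 0.2, -3.1]
finger_gap: 22.8
[0.0009 0.0005 0.05  ] [-179.98314561   -1.165188      1.38268937]
```

```bash
python3 -m jog '[[0.001,0.0005,0.02,0,0],[0.001,0.0005,0.035,0,0],[0.001,0.0005,0.043,0,0],[0.001,0.0005,0.047,0,0],[0.001,0.0005,0.047,0,0]]'
```

```text
time: 8.7
tool_pos: [581.7, -84.3, 70.6]
tcp_rot: [-180.0, -1.1, 1.4]
ft_force: [-0.0, -0.7, -1.9]
finger_gap: 23.1
```

```bash
python3 -m jog '[[0,0,0.002,0,0],[0,0,0.003,0,0],[0,0,0.003,0,0]]'; python3 -m jog '[[0,0,0,0,55],[0,0,0,0,55],[0,0,0,0,55],[0,0,-0.03,0,55],[0,0,-0.08,0,55],[0,0,-0.1,0,55]]'; python3 - <<'E'
from h import *
print(to([597.5,154,130]),r.sense()['tcp_rot'])
E
```

```text
time: 9.0
tool_pos: [582.1, -84.3, 68.0]
tcp_rot: [-180.0, -1.2, 1.4]
ft_force: [-0.5, -1.1, -2.3]
finger_gap: 22.5
time: 9.6
tool_pos: [582.2, -84.8, 173.3]
tcp_rot: [179.9, -1.5, 1.4]
ft_force: [1.8, -0.7, 0.9]
finger_gap: 47.2
[ 0.02   -0.2384  0.0436] [179.93581091  -1.50859446   1.40148745]
```

```bash
python3 -m jog '[[0.005,-0.05,0,1,55],[0.01,-0.1,0,1,55],[0.015,-0.15,0.01,1,55],[0.02,-0.2,0.03,1,55],[0.02,-0.2384,0.044,1,55],[0.02,-0.2384,0.044,1,55]]'; python3 - <<'E'
from h import *
s=shot('side','s5.png'); p=shot('top','t5.png')
a=p['image'][155:235,270:400]; b=s['image'][170:230,300:360]
o=np.hstack([cv2.resize(a,(488,300),interpolation=cv2.INTER_CUBIC),cv2.resize(b,(300,300),interpolation=cv2.INTER_CUBIC)]); cv2.imwrite('pics/v9.png',o[:,:,::-1])
print(to([597.5,154,54]),r.sense()['tcp_rot'])
E
```

```text
time: 10.2
tool_pos: [595.1, 159.3, 126.7]
tcp_rot: [-180.0, -1.3, 0.7]
ft_force: [-0.4, -0.7, 0.1]
finger_gap: 47.1
[-0.0013  0.0011  0.0749] [179.93880331  -1.44119051   0.55379335]
```

View pics/v9.png

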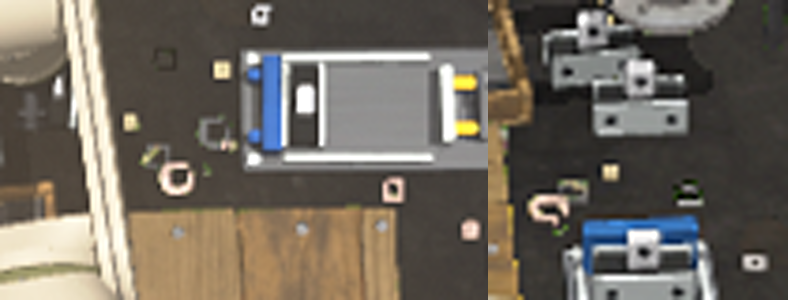

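```bash
python3 -m jog '[[-0.001,0,0.04,0,55],[-0.001,0,0.06,0,55],[-0.001,0,0.073,0,55],[-0.001,0,0.073,0,55],[-0.001,0,0.073,0,0],[-0.001,0,0.073,0,0],[-0.001,0,0.073,0,0],[-0.001,0,0.073,0,0]]' 70;  python3 -m jog '[[0,0,0,0,0],[0,0,0,0,0],[0,0,-0.02,0,0],[0,0,-0.05,0,0],[0,0,-0.1,0,0],[0,0,-0.1,0,0]]'; python3 -c "
from h import *
print(to([581.5+1.5,-127.5,160]),r.sense()['tcp_rot'])"
```

```text
time: 11.1
tool_pos: [598.9, 155.0, 57.9]
tcp_rot: [179.9, -1.6, 0.6]
ft_force: [-3.3, -2.3, 6.6]
finger_gap: 21.7
time: 11.7
tool_pos: [600.4, 156.1, 166.4]
tcp_rot: [-179.9, -2.3, 0.6]
ft_force: [2.4, -0.1, -0.9]
finger_gap: 21.7
[-0.0205  0.2834  0.0053] [-179.93748325   -2.28690958    0.56269132]
```

```bash
python3 -m jog '[[-0.0035,0.05,0,0,0],[-0.007,0.1,0,-0.8,0],[-0.01,0.15,0,-0.8,0],[-0.0135,0.2,0,-0.8,0],[-0.017,0.25,0,-0.8,0],[-0.0205,0.2834,0,-0.8,0],[-0.0205,0.2834,0.03,-0.8,0],[-0.0205,0.2834,0.03,-0.8,0]]'; python3 - <<'E'
from h import *
s=shot('side'); p=shot('top')
print(to([583,-127.5,71]),r.sense()['tcp_rot'],r.sense()['ft_force'])
E
```

```text
time: 12.5
tool_pos: [580.9, -127.8, 130.7]
tcp_rot: [-179.8, -1.9, 1.2]
ft_force: [-0.9, 0.7, -4.5]
finger_gap: 21.9
[-0.0021  0.0009  0.0631] [-179.88808073   -2.108696      1.36926493] [ 1.29577252  0.53518399 -2.22028245]
```

```bash
python3 -m jog '[[-0.002,0.001,0.03,0,0],[-0.002,0.001,0.05,0,0],[-0.002,0.001,0.058,0,0],[-0.002,0.001,0.063,0,0],[-0.002,0.001,0.064,0,0],[-0.002,0.001,0.064,0,0]]'; python3 -m jog '[[0,0,0,0,55],[0,0,0,0,55],[0,0,0,0,55],[0,0,-0.03,0,55],[0,0,-0.08,0,55],[0,0,-0.1,0,55],[0,0,-0.1,0,55],[0,0,-0.1,0,55]]'; python3 - <<'E'
from h import *
print(to([560,230,130]),r.sense()['tcp_rot'])
E
```

```text
time: 13.2
tool_pos: [584.1, -127.6, 71.5]
tcp_rot: [-179.9, -2.2, 1.4]
ft_force: [0.7, 0.2, -1.6]
finger_gap: 21.5
time: 14.0
tool_pos: [580.6, -128.0, 172.0]
tcp_rot: [-180.0, -2.3, 1.4]
ft_force: [-0.6, 0.0, -0.6]
finger_gap: 47.0
[-0.0136 -0.3584  0.0418] [-179.95500479   -2.29633807    1.3903425 ]
```

```bash
python3 -m jog '[[-0.002,-0.05,0,-5.4,55],[-0.004,-0.1,0,-5.4,55],[-0.006,-0.15,0,-5.4,55],[-0.008,-0.2,0,-5.4,55],[-0.01,-0.25,0.01,-5.4,55],[-0.012,-0.3,0.03,-5.4,55],[-0.0136,-0.3584,0.042,-5.4,55],[-0.0136,-0.3584,0.042,-5.4,55]]'; python3 - <<'E'
from h import *
s=shot('side','s6.png'); p=shot('top','t6.png')
a=p['image'][155:235,270:400]; b=s['image'][150:230,295:375]
o=np.hstack([cv2.resize(a,(488,300),interpolation=cv2.INTER_CUBIC),cv2.resize(b,(300,300),interpolation=cv2.INTER_CUBIC)]); cv2.imwrite('pics/v10.png',o[:,:,::-1])
print(to([560,230,56]),r.sense()['tcp_rot'])
E
```

```text
time: 14.8
tool_pos: [556.7, 233.8, 125.7]
tcp_rot: [179.8, -2.0, 7.0]
ft_force: [0.1, -1.1, 0.3]
finger_gap: 46.9
[-0.0007  0.0017  0.071 ] [179.79155696  -2.03711811   7.00171614]
```

View pics/v10.png

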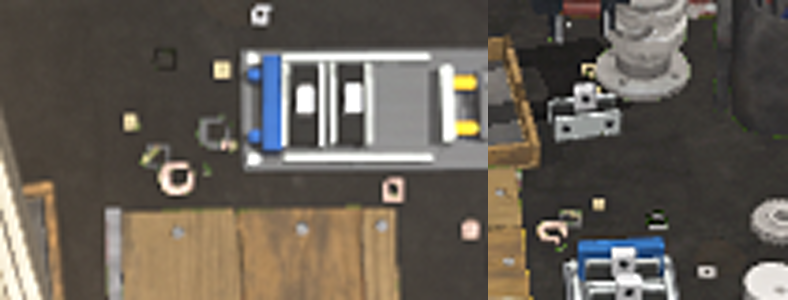

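```bash
python3 -m jog '[[-0.001,0.001,0.04,0,55],[-0.001,0.001,0.06,0,55],[-0.001,0.001,0.071,0,55],[-0.001,0.001,0.071,0,55],[-0.001,0.001,0.071,0,0],[-0.001,0.001,0.071,0,0],[-0.001,0.001,0.071,0,0],[-0.001,0.001,0.071,0,0]]' 70;  python3 -m jog '[[0,0,0,0,0],[0,0,0,0,0],[0,0,-0.02,0,0],[0,0,-0.05,0,0],[0,0,-0.1,0,0],[0,0,-0.1,0,0],[0,0,-0.1,0,0]]'; python3 -c "
from h import *
print(to([584,-171,160]),r.sense()['tcp_rot'],r.sense()['ft_force'])"
```

```text
time: 15.7
tool_pos: [560.6, 230.7, 57.8]
tcp_rot: [179.8, -2.2, 7.0]
ft_force: [-2.6, -2.0, 6.6]
finger_gap: 21.6
time: 16.4
tool_pos: [558.0, 231.1, 159.7]
tcp_rot: [179.8, -2.4, 7.0]
ft_force: [-0.0, -1.1, -2.8]
finger_gap: 21.9
[-2.320e-02  4.023e-01 -1.000e-04] [179.83585108  -2.38456496   7.00910957] [-0.02028849 -1.13947309 -2.81935416]
```

```bash
python3 -m jog '[[-0.003,0.05,0,5.7,0],[-0.006,0.1,0,5.7,0],[-0.009,0.15,0,5.7,0],[-0.012,0.2,0,5.7,0],[-0.015,0.25,0,5.7,0],[-0.018,0.3,0,5.7,0],[-0.021,0.35,0,5.7,0],[-0.0232,0.4,0,5.7,0]]';  python3 -m jog '[[0,0,0,0,0],[0,0,0.02,0,0],[0,0,0.03,0,0],[0,0,0.03,0,0]]'; python3 -c "
from h import *
print(to([584,-171,72]),r.sense()['tcp_rot'],r.sense()['ft_force'])"
```

```text
time: 17.2
tool_pos: [582.1, -169.6, 157.3]
tcp_rot: [-179.8, -2.2, 1.3]
ft_force: [1.0, -0.4, -1.8]
finger_gap: 22.0
time: 17.6
tool_pos: [580.7, -168.1, 123.2]
tcp_rot: [-179.7, -1.8, 1.3]
ft_force: [-0.3, 0.2, -2.2]
finger_gap: 21.7
[0.0016 0.0032 0.0513] [-179.67391935   -1.82544215    1.31773868] [-0.27401232  0.24575974 -2.15723175]
```

```bash
python3 -m jog '[[0.0016,0.003,0.02,0,0],[0.0016,0.003,0.04,0,0],[0.0016,0.003,0.047,0,0],[0.0016,0.003,0.051,0,0],[0.0016,0.003,0.052,0,0],[0.0016,0.003,0.052,0,0]]'; python3 -m jog '[[0,0,0,0,55],[0,0,0,0,55],[0,0,0,0,55],[0,0,-0.03,0,55],[0,0,-0.08,0,55],[0,0,-0.12,0,55],[0,0,-0.13,0,55],[0,0,-0.13,0,55]]'; python3 - <<'E'
from h import *
# trigger/post from early nets+image: refine by triangulation
p=shot('top'); s=shot('side')
for k in ('trigger_blade','grip_post','release_pad','key_blade','timer'):
    for n,c in (('top',p),('side',s)):
        for q in r.pinpoint(c,k)[:2]: print(k,n,round(q['conf'],2),np.round(q['uv'],1))
print(r.sense()['tcp_rot'],r.sense()['tool_pos'])
for n,P in (('trig',[585.3,-282+5,126]),('post',[586,-319,126]),('pad',[588,-400,79]),('key',[436,-314,80])): print(n,proj(p,[P]).round(1),proj(s,[P]).round(1))
E
```

```text
time: 18.2
tool_pos: [584.7, -170.9, 72.4]
tcp_rot: [-179.7, -1.9, 1.3]
ft_force: [-0.9, -0.8, -2.0]
finger_gap: 22.0
time: 19.0
tool_pos: [582.0, -172.4, 205.7]
tcp_rot: [-179.8, -2.2, 1.3]
ft_force: [0.3, 0.0, -1.2]
finger_gap: 46.9
trigger_blade top 0.44 [414.  177.3]
trigger_blade side 0.56 [339.  243.5]
grip_post top 0.65 [424.7 180.4]
grip_post side 0.88 [339.9 252.2]
grip_post side 0.23 [331.2 220.7]
release_pad top 0.68 [446.7 176.8]
release_pad side 0.46 [341.4 277.2]
key_blade top 0.57 [420.3 221.9]
key_blade side 0.62 [329.3 220.9]
key_blade side 0.47 [294.7 260.1]
timer top 0.17 [361.4 177.7]
timer side 0.64 [296.3 274.5]
[-179.69762647   -1.87834996    1.33663858] [ 580.31227489 -171.57469028  201.97519264]
trig [[409.5 178.5]] [[336.4 239.1]]
post [[421.9 178.6]] [[337.6 247.3]]
pad [[442.  180.6]] [[339.9 273.7]]
key [[417.8 223.7]] [[295.  257.4]]
```

```bash
python3 -m jog '[[0.002,0.05,0,8.5,100],[0.002,0.1,0,17,100],[0.002,0.147,0,25.5,100],[0.002,0.147,0,34,100],[0.002,0.147,0,42.5,100],[0.002,0.147,0,51,100],[0.002,0.147,0,59.5,100],[0.002,0.147,0,68,100]]' 60;  python3 -m jog '[[0,0,0,8.5,100],[0,0,0,17,100],[0,0,0,22,100],[0,0,0,22,100],[0,0,0,22,100]]'; python3 - <<'E'
from h import *
p=shot('top','t7.png'); s=shot('side','s7.png')
a=p['image'][155:235,330:430]; b=s['image'][190:290,300:380]
o=np.hstack([cv2.resize(a,(500,400),interpolation=cv2.INTER_CUBIC),cv2.resize(b,(300,400),interpolation=cv2.INTER_CUBIC)]); cv2.imwrite('pics/v11.png',o[:,:,::-1])
print(to([586,-318.5,132]),r.sense()['tcp_rot'],r.sense()['tool_pos'])
E
```

```text
time: 20.4
tool_pos: [585.7, -318.6, 201.2]
tcp_rot: [-178.1, -0.4, -67.0]
ft_force: [0.5, -1.2, 0.3]
finger_gap: 85.4
time: 20.9
tool_pos: [585.7, -318.6, 201.2]
tcp_rot: [-178.1, 0.3, -88.8]
ft_force: [-0.0, 0.1, -0.2]
finger_gap: 85.5
[0.0003 0.002  0.0691] [-178.1296743     0.31540082  -88.88631026] [ 585.72702249 -318.58778311  201.147443  ]
```

View pics/v11.png

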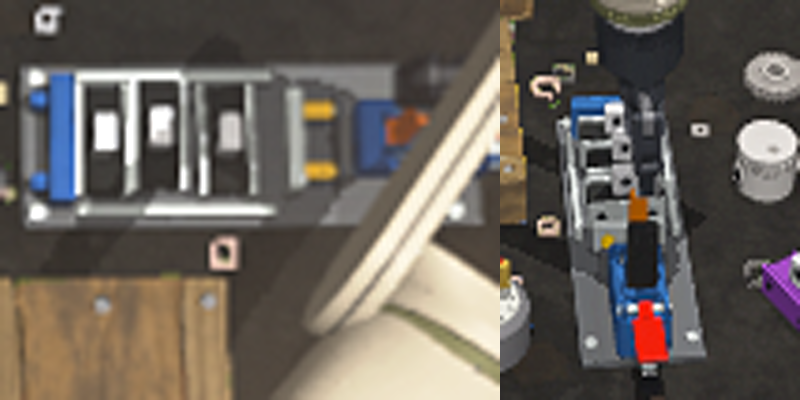

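```bash
python3 -m jog '[[0,0.001,0.03,0,100],[0,0.002,0.055,0,100],[0,0.002,0.069,0,100],[0,0.002,0.069,0,100],[0,0.002,0.069,0,100]]'; python3 -m jog '[[0,0,0,0,80],[0,0,0,0,70],[0,0,0,0,60],[0,0,0,0,50],[0,0,0,0,40],[0,0,0,0,33],[0,0,0,0,33],[0,0,0,0,33]]';python3 -m jog '[[0,0,0,0,33],[0,0,0,0,33],[0,0,0,0,33]]'
```

```text
time: 21.5
tool_pos: [586.2, -318.3, 132.8]
tcp_rot: [-178.1, 0.3, -88.9]
ft_force: [0.7, -0.1, -0.7]
finger_gap: 85.4
time: 22.3
tool_pos: [588.6, -320.1, 137.5]
tcp_rot: [-177.8, 0.0, -88.8]
ft_force: [0.3, -0.8, 8.6]
finger_gap: 28.7
time: 22.6
tool_pos: [588.7, -320.2, 138.2]
tcp_rot: [-177.7, 0.0, -88.8]
ft_force: [-2.2, 1.3, 1.7]
finger_gap: 28.3
```

```bash
python3 -m jog '[[0,0,0,0,100],[0,0,0,0,100],[0,0,0,0,100],[0,0,0,0,100],[0,0,0,0,100],[0,0,0,0,100],[0,0,0,0,100],[0,0,0,0,100]]'; python3 -m jog '[[0,0,0,0,100],[0,0,0,0,100],[0,0,0,0,100],[0,0,0,0,100]]';  python3 - <<'E'
from h import *
p=shot('top','t8.png')
a=p['image'][155:235,330:430]
import glob
b=cv2.imread('pics/t7.png')[155:235,330:430,::-1]
for n,x in (('before',b),('after',a)):
    print(n,x[20:38,52:66].astype(int).mean(2).mean(0).round())
print(to([586,-318.5,132]),r.sense()['tcp_rot'],r.sense()['tool_pos'])
E
```

```text
time: 23.4
tool_pos: [588.7, -320.2, 138.1]
tcp_rot: [-177.7, 0.0, -88.8]
ft_force: [0.4, 0.3, -0.3]
finger_gap: 85.7
time: 23.8
tool_pos: [588.7, -320.2, 138.2]
tcp_rot: [-177.7, 0.0, -88.8]
ft_force: [0.4, -0.8, 0.0]
finger_gap: 85.3
before [ 86.  88.  88.  88.  88. 107. 170. 178. 154. 117. 103. 104. 104. 106.]
after [ 86. 168. 185. 184. 131. 105. 108. 108. 109. 107.  83.  87.  91.  95.]
[-0.0017  0.003   0.0061] [-1.77731748e+02  1.39101339e-02 -8.88378777e+01] [ 588.74322178 -320.19278289  138.16468474]
```

```bash
python3 -m jog '[[-0.0015,-0.002,0.003,0,80],[-0.0015,-0.002,0.003,0,70],[-0.0015,-0.002,0.003,0,60],[-0.0015,-0.002,0.003,0,50],[-0.0015,-0.002,0.003,0,40],[-0.0015,-0.002,0.003,0,33],[-0.0015,-0.002,0.003,0,33],[-0.0015,-0.002,0.003,0,33]]';python3 -m jog '[[0,0,0,0,33],[0,0,0,0,33],[0,0,0,0,33]]'; python3 -m jog '[[0,0,0,0,100],[0,0,0,0,100],[0,0,0,0,100],[0,0,0,0,100],[0,0,0,0,100],[0,0,0,0,100],[0,0,0,0,100],[0,0,0,0,100]]'; python3 -m jog '[[0,0,0,0,100],[0,0,0,0,100],[0,0,0,0,100],[0,0,0,0,100]]';  python3 - <<'E'
from h import *
p=shot('top','t9.png')
for f in ('t7','t8','t9'):
    x=cv2.imread(f'pics/{f}.png')[155:235,330:430]
    print(f,x[20:38,15:66].astype(int).mean(2).mean(0).round().astype(int).tolist())
print(to([586,-318.5,138]),r.sense()['tcp_rot'],r.sense()['tool_pos'])
E
```

```text
time: 24.65
tool_pos: [592.2, -320.0, 137.8]
tcp_rot: [-177.5, -0.2, -88.8]
ft_force: [-1.1, -1.3, 9.1]
finger_gap: 29.0
time: 24.95
tool_pos: [592.2, -320.1, 137.9]
tcp_rot: [-177.5, -0.2, -88.8]
ft_force: [-1.4, -0.6, 2.9]
finger_gap: 28.2
time: 25.75
tool_pos: [592.2, -320.0, 137.9]
tcp_rot: [-177.5, -0.2, -88.8]
ft_force: [1.5, -0.0, 0.1]
finger_gap: 85.3
time: 26.15
tool_pos: [592.2, -320.1, 138.0]
tcp_rot: [-177.5, -0.2, -88.8]
ft_force: [0.2, -0.5, 0.1]
finger_gap: 85.3
t7 [255, 163, 43, 58, 141, 142, 142, 140, 97, 66, 217, 238, 149, 48, 53, 127, 132, 130, 128, 85, 51, 194, 133, 80, 95, 191, 119, 47, 62, 107, 119, 118, 113, 73, 113, 149, 106, 86, 88, 88, 88, 88, 107, 170, 178, 154, 117, 103, 104, 104, 106]
t8 [255, 169, 46, 61, 144, 144, 144, 143, 103, 69, 244, 253, 166, 52, 57, 136, 142, 142, 142, 111, 57, 194, 134, 83, 100, 187, 117, 53, 67, 113, 125, 124, 119, 79, 117, 162, 115, 86, 168, 185, 184, 131, 105, 108, 108, 109, 107, 83, 87, 91, 95]
t9 [255, 169, 46, 63, 144, 144, 144, 143, 103, 72, 237, 250, 161, 50, 56, 139, 143, 143, 141, 105, 55, 185, 196, 135, 69, 59, 83, 124, 126, 124, 108, 68, 200, 148, 188, 197, 186, 136, 105, 108, 109, 111, 96, 74, 87, 92, 98, 110, 112, 106, 103]
[-0.0017  0.0062 -0.0003] [-177.52548872   -0.18481044  -88.84766398] [ 592.23112012 -320.0408524   137.92933005]
```

```bash
python3 -m jog '[[0,0.006,0,0,85],[0,0.006,0,0,70],[0,0.006,0,0,60],[0,0.006,0,0,52],[0,0.006,0,0,47],[0,0.006,0,0,47],[0,0.006,0,0,47],[0,0.006,0,0,47]]';python3 -m jog '[[0,0,0,0,47],[0,0,0,0,47],[0,0,0,0,47]]'; python3 -m jog '[[0,0,0,0,100],[0,0,0,0,100],[0,0,0,0,100],[0,0,0,0,100],[0,0,0,0,100],[0,0,0,0,100],[0,0,0,0,100],[0,0,0,0,100]]'; python3 -m jog '[[0,0,0,0,100],[0,0,0,0,100],[0,0,0,0,100],[0,0,0,0,100]]';  python3 - <<'E'
from h import *
p=shot('top','t10.png')
for f in ('t9','t10'):
    x=cv2.imread(f'pics/{f}.png')[155:235,330:430]
    print(f,x[20:38,15:75].astype(int).mean(2).mean(0).round().astype(int).tolist())
    print(f,'rod blue-head',x[32:36,45:75].astype(int).mean(0).round().astype(int)[:,[0,2]].tolist())
print(to([586,-319.5,138]),r.sense()['tcp_rot'],r.sense()['tool_pos'])
E
```

```text
time: 27.0
tool_pos: [587.0, -316.8, 139.4]
tcp_rot: [-177.4, 0.1, -88.7]
ft_force: [-2.7, 16.0, 12.8]
finger_gap: 40.9
time: 27.3
tool_pos: [587.0, -314.7, 139.7]
tcp_rot: [-177.5, 0.2, -88.7]
ft_force: [-1.0, 8.3, 4.6]
finger_gap: 39.9
time: 28.1
tool_pos: [587.0, -314.7, 139.6]
tcp_rot: [-177.5, 0.2, -88.7]
ft_force: [0.5, 0.4, 0.5]
finger_gap: 85.6
time: 28.5
tool_pos: [587.0, -314.7, 139.7]
tcp_rot: [-177.5, 0.2, -88.7]
ft_force: [-0.9, 1.6, -0.3]
finger_gap: 85.5
t9 [255, 169, 46, 63, 144, 144, 144, 143, 103, 72, 237, 250, 161, 50, 56, 139, 143, 143, 141, 105, 55, 185, 196, 135, 69, 59, 83, 124, 126, 124, 108, 68, 200, 148, 188, 197, 186, 136, 105, 108, 109, 111, 96, 74, 87, 92, 98, 110, 112, 106, 103, 104, 101, 98, 107, 87, 72, 83, 91, 90]
t9 rod blue-head [[60, 68], [50, 59], [232, 234], [160, 164], [206, 209], [203, 206], [210, 209], [124, 203], [55, 196], [61, 198], [63, 198], [62, 200], [62, 181], [63, 108], [90, 90], [92, 97], [85, 91], [108, 114], [113, 118], [98, 102], [90, 96], [92, 97], [86, 92], [78, 86], [76, 74], [78, 66], [79, 64], [87, 66], [94, 69], [93, 71]]
t10 [255, 169, 46, 64, 144, 144, 144, 143, 103, 72, 236, 251, 164, 50, 57, 139, 143, 143, 142, 109, 56, 185, 196, 136, 69, 59, 82, 122, 126, 122, 107, 67, 194, 149, 178, 186, 166, 125, 106, 109, 99, 83, 88, 93, 105, 112, 113, 114, 111, 105, 102, 98, 105, 102, 107, 87, 72, 83, 86, 82]
t10 rod blue-head [[54, 62], [46, 55], [201, 205], [136, 141], [177, 182], [185, 189], [193, 192], [115, 198], [56, 198], [61, 199], [60, 202], [59, 130], [88, 92], [92, 96], [96, 102], [112, 117], [115, 120], [114, 119], [112, 117], [98, 103], [87, 92], [86, 92], [86, 93], [85, 92], [79, 77], [77, 65], [80, 65], [86, 66], [91, 66], [92, 69]]
[0.0048 0.0012 0.0016] [-177.45710084    0.24303686  -88.66930872] [ 586.98372738 -314.69046483  139.6289474 ]
```

```bash
python3 -m jog '[[0,0,-0.03,0,100],[0,0,-0.07,0,100],[0,0,-0.08,-5,60],[0,0,-0.08,-13,60],[0,0.05,-0.08,-22,60],[0,0.1,-0.08,-30,60],[0,0.14,-0.08,-38,60],[0,0.14,-0.08,-46,60]]' 100; python3 - <<'E'
from h import *
p=shot('top','t11.png')
a=cv2.imread('pics/top0.png')[205:245,395:435].astype(int); hsv=cv2.cvtColor(a.astype(np.uint8),cv2.COLOR_BGR2HSV)
w=(a.min(2)>150); ys,xs=np.nonzero(w); 
pts=np.c_[xs+395,ys+205].astype(np.float32); h=cv2.convexHull(pts); (c,rad)=cv2.minEnclosingCircle(h); print('dial',c,rad,at_z(p,c,50))
k=(hsv[:,:,1]>120)&(hsv[:,:,2]>90)&(hsv[:,:,0]<35)&(hsv[:,:,0]>12); ys,xs=np.nonzero(k); print(len(xs),xs.min()+395,xs.max()+395,ys.min()+205,ys.max()+205)
print('key far edge',at_z(p,[np.percentile(xs,95)+395,ys.mean()+205],96),'centroid',at_z(p,[xs.mean()+395,ys.mean()+205],90))
for e in (0,1):
    pass
t=cv2.imread('pics/t8.png')[155:235,330:430]; print('t8 yellow red-ch',t[32:36,50:72].mean(0).round().astype(int)[:,[0,2]].tolist())
print(to([436.5,-316,170]),r.sense()['tcp_rot'],r.sense()['tool_pos'],r.sense()['joint_pos'])
E
```

```text
time: 29.35
tool_pos: [439.1, -317.9, 211.9]
tcp_rot: [-178.1, -1.5, -42.5]
ft_force: [0.7, -0.6, 0.7]
finger_gap: 51.2
dial (410.6623229980469, 221.33116149902344) 17.293285369873047 [ 445.72845698 -295.950161     50.        ]
37 416 420 216 230
key far edge [ 435.3088817  -317.74812608   96.        ] centroid [ 435.58486989 -314.46402292   90.        ]
t8 yellow red-ch [[172, 175], [123, 127], [84, 90], [158, 164], [183, 188], [184, 185], [120, 161], [65, 188], [61, 198], [62, 197], [62, 198], [62, 202], [73, 145], [85, 96], [89, 94], [95, 100], [110, 116], [105, 112], [92, 98], [79, 77], [77, 65], [80, 64]]
[-0.0064  0.0029  0.0427] [-178.09765281   -1.64300492  -42.00003675] [ 441.34777272 -318.33762801  212.96428385] [-42.49173778  -2.44797954  97.46392872   1.92931664  83.36116307
  -0.71490634]
```

```bash
python3 -m jog '[[0,0,0,-8.5,50],[0,0,0,-17,50],[0,0,0,-25.5,50],[0,0,0,-34,50],[0,0,0,-42.5,50],[0,0,0,-51,50],[0,0,0,-59.5,50],[0,0,0,-68,50]]' 100; python3 -m jog '[[0,0,0,-8.5,50],[0,0,0,-17,50],[0,0,0,-25.5,50],[0,0,0,-34,50],[0,0,0,-42.5,50],[0,0,0,-51,50],[0,0,0,-59.5,50],[0,0,0,-65.5,50]]'; python3 -m jog '[[0,0,0,0,50],[0,0,0,0,50]]'; python3 - <<'E'
from h import *
print(to([436.5,-315.5,88]),r.sense()['tcp_rot'],r.sense()['tool_pos'],r.sense()['joint_pos'])
E
```

```text
time: 30.2
tool_pos: [442.0, -318.3, 213.2]
tcp_rot: [179.2, -2.4, 26.3]
ft_force: [-0.4, 0.4, -0.2]
finger_gap: 42.7
time: 31.0
tool_pos: [442.8, -318.4, 213.6]
tcp_rot: [177.4, -0.2, 91.9]
ft_force: [0.4, -0.3, 0.8]
finger_gap: 42.5
time: 31.2
tool_pos: [443.3, -318.5, 213.8]
tcp_rot: [177.4, -0.2, 91.7]
ft_force: [0.6, 0.6, 0.1]
finger_gap: 43.0
[ 0.0027 -0.0124  0.1254] [177.407454    -0.18818422  91.68530991] [ 443.27134369 -318.45442374  213.80091513] [ -42.37791358   -2.3246633    97.25884389    1.95101346   83.33683588
 -134.25612375]
```

```bash
python3 -m jog '[[0.001,-0.005,0.05,0,50],[0.002,-0.01,0.09,0,50],[0.0027,-0.0124,0.115,0,50],[0.0027,-0.0124,0.1254,0,50],[0.0027,-0.0124,0.1254,0,50],[0.0027,-0.0124,0.1254,0,50]]' 100; python3 - <<'E'
from h import *
s=shot('side','s12.png'); b=s['image'][225:295,265:325]
cv2.imwrite('pics/v12.png',cv2.resize(b,(480,560),interpolation=cv2.INTER_CUBIC)[:,:,::-1]); print(proj(s,[[436.5,-315.5,80]]))
E
python3 -m jog '[[0,0,0,0,0],[0,0,0,0,0],[0,0,0,0,0],[0,0,0,0,0],[0,0,0,0,0],[0,0,0,0,0]]' 100
```

```text
time: 31.8
tool_pos: [437.5, -316.3, 89.7]
tcp_rot: [177.3, -0.1, 91.6]
ft_force: [0.1, 0.3, 1.1]
finger_gap: 42.7
[[295.12814903 257.70382164]]
time: 32.45
tool_pos: [438.9, -317.3, 92.3]
tcp_rot: [177.1, 0.0, 91.6]
ft_force: [-2.2, 1.5, 8.1]
finger_gap: 5.5
```

View pics/v12.png

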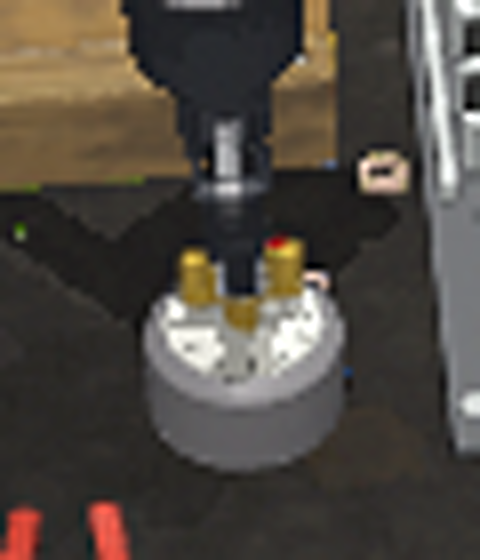

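```bash
python3 -m jog '[[0,0,0,6,0],[0,0,0,12,0],[0,0,0,18,0],[0,0,0,24,0],[0,0,0,30,0],[0,0,0,36,0],[0,0,0,42,0],[0,0,0,48,0]]' 110; python3 -m jog '[[0,0,0,6,0],[0,0,0,12,0],[0,0,0,18,0],[0,0,0,24,0],[0,0,0,30,0],[0,0,0,36,0],[0,0,0,42,0],[0,0,0,48,0]]'
```

```text
time: 33.25
tool_pos: [438.4, -318.2, 92.4]
tcp_rot: [178.0, -2.0, 43.4]
ft_force: [-2.1, -4.2, -3.0]
finger_gap: 4.5
time: 34.05
tool_pos: [437.4, -318.7, 92.4]
tcp_rot: [-179.9, -2.7, -4.9]
ft_force: [-5.7, -2.9, 0.6]
finger_gap: 4.7
```

```bash
python3 -m jog '[[0,0,0,6,0],[0,0,0,12,0],[0,0,0,18,0],[0,0,0,24,0],[0,0,0,30,0],[0,0,0,36,0],[0,0,0,42,0],[0,0,0,48,0]]' 110; python3 -m jog '[[0,0,0,6,0],[0,0,0,12,0],[0,0,0,18,0],[0,0,0,24,0],[0,0,0,30,0],[0,0,0,36,0],[0,0,0,42,0],[0,0,0,48,0]]'; python3 -m jog '[[0,0,0,6,0],[0,0,0,12,0],[0,0,0,18,0],[0,0,0,24,0],[0,0,0,30,0],[0,0,0,36,0],[0,0,0,40,0],[0,0,0,40,0]]'; python3 -c "
from h import *
s=r.sense(); print(s['joint_pos'],s['wrist_torque'],s['ft_force'])
p=shot('side','s13.png')"
```

```text
time: 34.85
tool_pos: [436.4, -318.3, 92.4]
tcp_rot: [-178.0, -1.6, -53.1]
ft_force: [-4.8, 2.8, 2.6]
finger_gap: 4.6
time: 35.65
tool_pos: [435.9, -317.3, 92.4]
tcp_rot: [-177.6, 0.5, -101.3]
ft_force: [-1.7, 5.5, 2.4]
finger_gap: 4.7
time: 36.45
tool_pos: [436.2, -316.4, 92.4]
tcp_rot: [-178.5, 2.1, -141.3]
ft_force: [2.9, 3.8, -1.0]
finger_gap: 4.8
[-42.6389628    2.63695825 105.43533299   1.92630851  70.17345073
  98.10643512] [ 1.00934659 -0.14157936  0.10582522] [ 2.88713003  3.77042894 -1.0263562 ]
```

```bash
python3 -m jog '[[0,0,0,4,0],[0,0,0,6,0],[0,0,0,6,0],[0,0,0,6,50],[0,0,0,6,50],[0,0,-0.03,6,50],[0,0,-0.08,6,50],[0,0,-0.12,6,50]]' 110; python3 - <<'E'
from h import *
p=shot('top','t14.png'); s=shot('side','s14.png')
b=s['image'][195:295,265:355]; cv2.imwrite('pics/v13.png',cv2.resize(b,(540,600),interpolation=cv2.INTER_CUBIC)[:,:,::-1])
print(to([588,-400,150]),r.sense()['tcp_rot'],r.sense()['tool_pos'],r.sense()['time'])
E
```

```text
time: 37.3
tool_pos: [430.7, -317.0, 214.7]
tcp_rot: [-178.7, 2.2, -147.2]
ft_force: [0.3, -1.2, -0.1]
finger_gap: 42.6
[-0.0832 -0.1486  0.0792] [-178.03847738    2.34647537 -147.13632193] [ 433.51630159 -319.73328219  220.55728798] 37.4
```

View pics/v13.png

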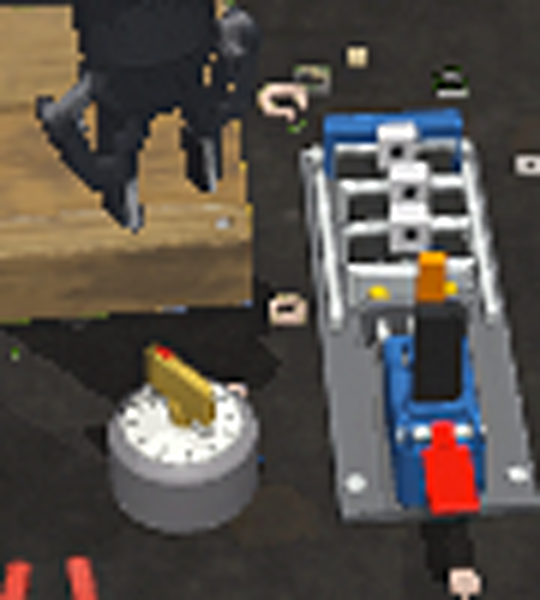

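```bash
python3 -m jog '[[0,0,0,-8.5,50],[0,0,0,-17,50],[0,0,0,-25.5,50],[0,0,0,-34,50],[0,0,0,-42.5,50],[0,0,0,-51,50],[0,0,0,-59.5,50],[0,0,0,-68,50]]' 60; python3 -m jog '[[0,0,0,-8.5,0],[0,0,0,-17,0],[0,0,0,-25.5,0],[0,0,0,-34,0],[0,0,0,-42.5,0],[0,0,0,-51,0],[0,0,0,-59.5,0],[0,0,0,-68,0]]';  python3 -m jog '[[0,0,0,-6,0],[0,0,0,-12.5,0],[0,0,0,-12.5,0],[0,0,0,-12.5,0]]'; python3 - <<'E'
from h import *
print(to([589,-407,150]),r.sense()['tcp_rot'],r.sense()['tool_pos'],r.sense()['time'])
E
```

```text
time: 38.2
tool_pos: [433.4, -320.1, 220.5]
tcp_rot: [-177.1, -1.0, -78.8]
ft_force: [0.3, -1.3, -0.2]
finger_gap: 42.6
time: 39.0
tool_pos: [433.2, -320.4, 220.4]
tcp_rot: [-179.9, -3.1, -10.4]
ft_force: [-0.3, 0.5, 0.5]
finger_gap: 0.1
time: 39.4
tool_pos: [433.1, -320.6, 220.4]
tcp_rot: [179.4, -3.0, 1.9]
ft_force: [-0.2, -0.4, 0.4]
finger_gap: -0.5
[0.149  0.0909 0.0792] [179.4377041   -2.99760862   1.94886856] [ 433.05217733 -320.55529876  220.39880362] 39.4
```

```bash
python3 -m jog '[[0.05,0.03,0,0,0],[0.1,0.06,0,0,0],[0.149,0.0909,0,0,0],[0.149,0.0909,0.04,0,0],[0.149,0.0909,0.0792,0,0],[0.149,0.0909,0.0792,0,0],[0.149,0.0909,0.0792,0,0]]'; for i in 1 2 3 4 5 6 7 8 9 10 11 12 13 14 15 16 17 18; do python3 -m jog '[[0,0,0,0,0],[0,0,0,0,0],[0,0,0,0,0],[0,0,0,0,0],[0,0,0,0,0],[0,0,0,0,0],[0,0,0,0,0],[0,0,0,0,0]]' >/dev/null; done;  python3 - <<'E'
from h import *
p=shot('top','t15.png'); s=shot('side','s15.png')
print(to([589,-407,110]),r.sense()['tcp_rot'],r.sense()['tool_pos'],r.sense()['time'])
E
```

```text
time: 40.1
tool_pos: [588.0, -406.4, 149.0]
tcp_rot: [179.6, -2.9, 1.9]
ft_force: [-0.6, 0.8, 0.9]
finger_gap: -0.1
[-0.001   0.0005  0.0389] [179.57276016  -2.84685107   1.85815818] [ 587.99413507 -406.26584924  148.90260155] 54.6
```

```bash
for i in 1 2 3 4 5 6 7 8 9; do python3 -m jog '[[0,0,0,0,0],[0,0,0,0,0],[0,0,0,0,0],[0,0,0,0,0],[0,0,0,0,0],[0,0,0,0,0],[0,0,0,0,0],[0,0,0,0,0]]' >/dev/null; python3 - <<'E'
from h import *
s=shot('side','k.png')
a=cv2.imread('pics/k.png')[240:290,270:320].astype(int)
y,x=np.nonzero((a[:,:,2]>130)&(a[:,:,1]<70)); b=cv2.imread('pics/side0.png')[240:290,270:320].astype(int); y0,x0=np.nonzero((b[:,:,2]>130)&(b[:,:,1]<70))
print(r.sense()['time'],'red tip now',x.mean().round(1),y.mean().round(1),'start',x0.mean().round(1),y0.mean().round(1),'diff',abs(a-b).mean().round(2))
E
done
```

```text
55.45 red tip now 19.1 29.4 start 19.8 28.2 diff 5.79
56.3 red tip now 18.0 31.8 start 19.8 28.2 diff 4.85
57.15 red tip now 18.0 31.8 start 19.8 28.2 diff 4.76
58.0 red tip now 19.3 29.3 start 19.8 28.2 diff 4.76
58.85 red tip now 18.0 31.8 start 19.8 28.2 diff 4.75
59.7 red tip now 19.3 29.3 start 19.8 28.2 diff 4.76
60.55 red tip now 19.3 29.3 start 19.8 28.2 diff 4.76
61.4 red tip now 18.0 31.8 start 19.8 28.2 diff 4.76
62.25 red tip now 19.3 29.3 start 19.8 28.2 diff 4.78
```

```bash
python3 - <<'E'
import cv2,numpy as np
f=lambda n:cv2.resize(cv2.imread(n)[205:290,270:350],(390,414),interpolation=cv2.INTER_CUBIC)
cv2.imwrite('pics/v14.png',np.hstack([f('pics/side0.png'),f('pics/k.png')]))
E
```

```text
(no output)
```

View pics/v14.png

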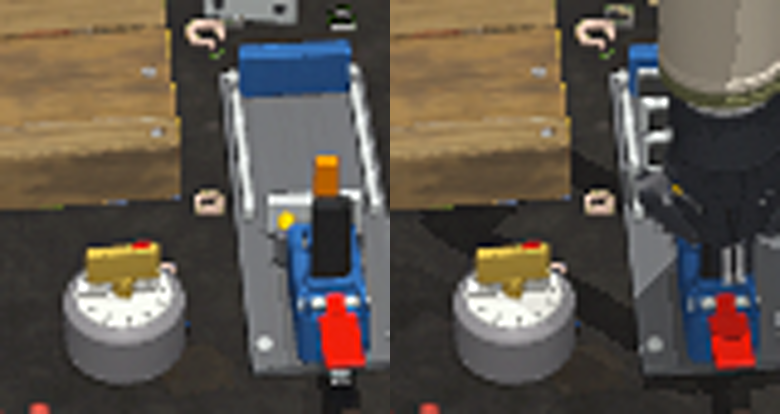

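```bash
python3 -m jog '[[-0.001,0,0.025,0,0],[-0.001,0,0.042,0,0],[-0.001,0,0.046,0,0],[-0.001,0,0.05,0,0],[-0.001,0,0.054,0,0],[-0.001,0,0.058,0,0],[-0.001,0,0.058,0,0]]'
```

```text
time: 62.95
tool_pos: [589.9, -406.7, 90.8]
tcp_rot: [179.6, -2.8, 1.9]
ft_force: [0.4, 0.3, -0.3]
finger_gap: 0.0
```

```bash
python3 - <<'E'
from h import *
s=shot('side','s16.png'); b=s['image'][235:305,310:370]
cv2.imwrite('pics/v15.png',cv2.resize(b,(480,560),interpolation=cv2.INTER_CUBIC)[:,:,::-1]); print(proj(s,[[589.9,-406.7,69],[589,-407,79],[588,-391,79],[589,-423,79]]).round(1),r.sense()['ft_force'])
E
```

```text
[[340.5 277.1]
 [340.4 275.2]
 [339.7 271.8]
 [340.8 278.7]] [0.47674535 0.38801562 0.05156509]
```

View pics/v15.png

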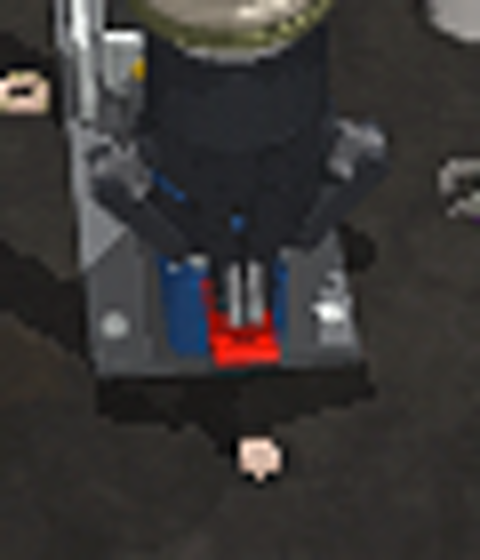

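```bash
python3 -m jog '[[0,0.003,0.003,0,0],[0,0.003,0.006,0,0],[0,0.003,0.006,0,0]]';  python3 -m jog '[[0,0,0.003,0,0],[0,0,0.006,0,0],[0,0,0.006,0,0]]'
```

```text
time: 63.3
tool_pos: [590.1, -409.7, 84.5]
tcp_rot: [179.6, -2.8, 1.8]
ft_force: [0.1, -0.5, -0.7]
finger_gap: -0.2
time: 63.6
tool_pos: [590.4, -410.1, 78.6]
tcp_rot: [179.6, -2.8, 1.8]
ft_force: [-1.9, -0.8, 2.9]
finger_gap: -0.1
```

```bash
python3 -m jog '[[0,0,0.003,0,0],[0,0,0.006,0,0],[0,0,0.008,0,0],[0,0,0.008,0,0]]';  python3 -m jog '[[0,0,0.002,0,0],[0,0,0.003,0,0],[0,0,0.003,0,0]]'; python3 - <<'E'
from h import *
p=shot('top','t17.png'); x=p['image'][155:235,330:430]
for f in ('t10','t17'):
    x=cv2.imread(f'pics/{f}.png')[155:235,330:430]
    print(f,x[20:38,45:66].astype(int).mean(2).mean(0).round().astype(int).tolist())
E
```

```text
time: 64.0
tool_pos: [591.0, -411.2, 71.7]
tcp_rot: [179.5, -2.9, 1.8]
ft_force: [-2.8, -1.9, 7.6]
finger_gap: 0.3
time: 64.3
tool_pos: [591.2, -411.7, 69.7]
tcp_rot: [179.4, -2.9, 1.8]
ft_force: [-4.0, -0.5, 7.8]
finger_gap: 0.4
t10 [107, 67, 194, 149, 178, 186, 166, 125, 106, 109, 99, 83, 88, 93, 105, 112, 113, 114, 111, 105, 102]
t17 [140, 87, 255, 210, 134, 136, 132, 131, 130, 103, 90, 90, 128, 224, 225, 201, 141, 119, 122, 118, 119]
```

```bash
python3 -m jog '[[0,0,0.001,0,0],[0,0,0.001,0,0],[0,0,0.001,0,0],[0,0,0.001,0,0],[0,0,0.001,0,0],[0,0,0.001,0,0],[0,0,0.001,0,0],[0,0,0.001,0,0]]';  python3 -m jog '[[0,0,-0.03,0,0],[0,0,-0.08,0,0],[0,0,-0.13,0,55],[0,0,-0.13,0,55],[0,-0.05,-0.13,0,55],[0,-0.05,-0.13,0,55]]'; python3 - <<'E'
from h import *
p=shot('top','t18.png'); s=shot('side','s18.png')
x=cv2.imread('pics/t18.png')[155:235,330:430]
print(x[20:38,15:70].astype(int).mean(2).mean(0).round().astype(int).tolist())
print('lug pattern rows',[ (j,x[25:38,19:23].mean(2).mean(1).round().astype(int).tolist()) for j in (0,)])
im=p['image'].astype(float); u,v=np.meshgrid(np.arange(640),np.arange(400))
for y in (-82,-123,-164):
    c=proj(p,[[581,y,72]])[0]; w=np.clip(im.min(2)-110,0,None)*((abs(u-c[0])<3.2)&(abs(v-c[1])<5.5))
    print(y,c.round(1),at_z(p,[(u*w).sum()/w.sum(),(v*w).sum()/w.sum()],72)[:2].round(1))
print(r.sense()['tcp_rot'],r.sense()['tool_pos'])
# tray fit
q=[[472,376],[498,151],[383,139],[360,364]]; c=np.mean(q,0); d=np.array(q[0])-np.array(q[1])+np.array(q[3])-np.array(q[2]); print('tray',c,np.degrees(np.arctan2(d[1],d[0])))
cv2.imwrite('pics/v16.png',cv2.resize(np.hstack([p['image'][155:255,210:400],]),(790,416),interpolation=cv2.INTER_CUBIC)[:,:,::-1])
E
```

```text
time: 65.15
tool_pos: [591.4, -411.8, 69.8]
tcp_rot: [179.4, -2.9, 1.8]
ft_force: [-4.4, 1.6, 7.7]
finger_gap: 0.2
time: 65.75
tool_pos: [582.5, -355.2, 196.7]
tcp_rot: [179.7, -2.8, 2.0]
ft_force: [-0.2, 1.1, -0.5]
finger_gap: 46.9
[255, 164, 43, 60, 141, 142, 142, 141, 98, 67, 239, 255, 165, 49, 57, 139, 144, 145, 144, 109, 50, 229, 217, 147, 61, 53, 82, 130, 129, 124, 104, 62, 200, 148, 89, 88, 87, 87, 88, 87, 87, 87, 106, 170, 178, 154, 117, 102, 103, 103, 105, 88, 72, 83, 90]
lug pattern rows [(0, [255, 255, 255, 255, 254, 89, 67, 56, 61, 61, 61, 62, 56])]
-82 [350.6 181.2] [581.9 -82.3]
-123 [362.3 181.4] [ 586.9 -121.2]
-164 [374.  181.6] [ 584.2 -163.8]
[179.42709298  -2.86699462   1.93185895] [ 583.04415734 -359.21636712  198.28353135]
tray [428.25 257.5 ] 96.21439004135601
```

View pics/v16.png

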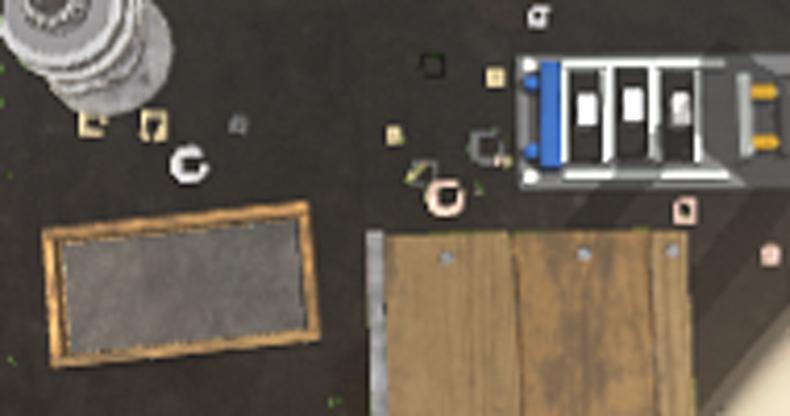

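```bash
python3 - <<'E'
from h import *
p=shot('top')
q=[at_z(p,[210+u/4.158,155+v/4.158],36)[:2] for u,v in [(62,240),(297,218),(305,335),(68,352)]]
print('inner',np.round(q),np.mean(q,0)); q=[at_z(p,[210+u/4.158,155+v/4.158],36)[:2] for u,v in [(43,230),(309,203),(321,340),(54,367)]]; print('outer',np.round(q),np.mean(q,0))
for k in ('tray',): print([at_z(p,z['uv'],0) for z in r.pinpoint(p,k)[:1]])
print(to([585.5,-164.5,150]))
E
```

```text
inner [[464. 361.]
 [487. 161.]
 [388. 151.]
 [370. 351.]] [427.19182622 256.04645532]
outer [[473. 377.]
 [500. 151.]
 [384. 137.]
 [357. 362.]] [428.34555202 257.07901105]
[array([426.2304729 , 257.09175509,   0.        ])]
[ 0.006  -0.1969  0.0473]
```

```bash
python3 -m jog '[[0.0015,-0.05,0,0.6,55],[0.003,-0.1,0,0.6,55],[0.0045,-0.15,0,0.6,55],[0.006,-0.1969,0,0.6,55],[0.006,-0.1969,0.047,0.6,55],[0.006,-0.1969,0.047,0.6,55],[0.006,-0.1969,0.047,0.6,55]]' 70; python3 -c "
from h import *
print(to([585.5,-164,67.5]),r.sense()['tcp_rot'])"
```

```text
time: 66.65
tool_pos: [584.8, -165.1, 149.7]
tcp_rot: [179.4, -2.8, 1.2]
ft_force: [0.6, 0.5, 0.3]
finger_gap: 46.9
[-0.0033 -0.0019  0.0821] [179.41841118  -2.79893843   1.201206  ]
```

```bash
python3 -m jog '[[-0.0033,-0.0019,0.05,0,55],[-0.0033,-0.0019,0.07,0,55],[-0.0033,-0.0019,0.082,0,55],[-0.0033,-0.0019,0.082,0,55],[-0.0033,-0.0019,0.082,0,0],[-0.0033,-0.0019,0.082,0,0],[-0.0033,-0.0019,0.082,0,0],[-0.0033,-0.0019,0.082,0,0]]' 70;  python3 -m jog '[[0,0,0,0,0],[0,0,0,0,0],[0,0,-0.02,0,0],[0,0,-0.05,0,0],[0,0,-0.1,0,0],[0,0,-0.11,0,0],[0,0,-0.11,0,0]]'; python3 -c "
from h import *
print(to([422,318,172]),r.sense()['tcp_rot'],r.sense()['ft_force'])"
```

```text
time: 67.45
tool_pos: [586.9, -165.1, 70.6]
tcp_rot: [179.3, -3.0, 1.2]
ft_force: [-3.7, -0.4, 4.8]
finger_gap: 20.8
time: 68.15
tool_pos: [583.3, -164.6, 184.4]
tcp_rot: [179.2, -3.3, 1.2]
ft_force: [-0.3, -0.8, -2.0]
finger_gap: 20.6
[-0.1515 -0.4859 -0.0036] [179.1602198   -3.34273387   1.2149973 ] [-0.28980691 -0.77072798 -2.03031079]
```

```bash
python3 -m jog '[[-0.014,-0.045,0,-1,0],[-0.028,-0.09,0,-2,0],[-0.042,-0.135,0,-5.1,0],[-0.056,-0.18,0,-5.1,0],[-0.07,-0.225,0,-5.1,0],[-0.084,-0.27,0,-5.1,0],[-0.098,-0.315,0,-5.1,0],[-0.11,-0.355,0,-5.1,0]]'; python3 -c "
from h import *
print(to([422,318,120]),r.sense()['tcp_rot'],r.sense()['ft_force'])"
```

```text
time: 68.95
tool_pos: [464.0, 189.6, 170.4]
tcp_rot: [178.9, -3.1, 6.3]
ft_force: [0.7, 0.1, -1.3]
finger_gap: 20.6
[-0.0302 -0.1332  0.0461] [178.8510177   -3.07460769   6.34786295] [ 0.70439016  0.07214197 -1.31513023]
```

```bash
python3 -m jog '[[-0.01,-0.045,0,0,0],[-0.02,-0.09,0,0,0],[-0.03,-0.133,0.01,0,0],[-0.03,-0.133,0.04,0,0],[-0.03,-0.133,0.046,0,0],[-0.03,-0.133,0.046,0,0],[-0.03,-0.133,0.046,0,0]]'; python3 -c "
from h import *
print(to([422,318,66]),r.sense()['tcp_rot'],r.sense()['ft_force'])"
```

```text
time: 69.65
tool_pos: [422.5, 317.0, 120.2]
tcp_rot: [178.8, -3.0, 6.3]
ft_force: [0.8, -0.4, -1.6]
finger_gap: 20.4
[-0.0032 -0.0022  0.0541] [178.8248368   -3.04494023   6.27507118] [ 0.82361005 -0.44880481 -1.57198063]
```

```bash
python3 -m jog '[[-0.003,-0.002,0.025,0,0],[-0.003,-0.002,0.04,0,0],[-0.003,-0.002,0.05,0,0],[-0.003,-0.002,0.055,0,0],[-0.003,-0.002,0.056,0,0],[-0.003,-0.002,0.056,0,0]]'; python3 -m jog '[[0,0,0,0,55],[0,0,0,0,55],[0,0,0,0,55],[0,0,-0.03,0,55],[0,0,-0.08,0,55],[0,0,-0.12,0,55],[0,0,-0.12,0,55],[0,0,-0.12,0,55]]'; python3 - <<'E'
from h import *
print(to([585.5,-122,180]),r.sense()['tcp_rot'])
E
```

```text
time: 70.25
tool_pos: [423.0, 317.9, 64.9]
tcp_rot: [178.8, -3.1, 6.3]
ft_force: [-0.6, -1.0, 0.2]
finger_gap: 21.1
time: 71.05
tool_pos: [417.2, 320.2, 186.4]
tcp_rot: [178.9, -3.3, 6.3]
ft_force: [0.5, -0.3, -0.5]
finger_gap: 47.1
[0.1185 0.4576 0.0217] [178.93844833  -3.27838253   6.25533892]
```

```bash
python3 -m jog '[[0.0118,0.046,0,0,55],[0.0237,0.092,0,2,55],[0.0356,0.138,0,5,55],[0.0474,0.183,0,5,55],[0.0592,0.229,0,5,55],[0.0711,0.275,0,5,55],[0.083,0.32,0,5,55],[0.0948,0.366,0,5,55]]'; python3 -m jog '[[0.012,0.046,0,0,55],[0.0237,0.0915,0,0,55],[0.0237,0.0915,0,0,55]]'; python3 - <<'E'
from h import *
s=shot('side','s20.png')
print(to([586,-122.5,68]),r.sense()['tcp_rot'],r.sense()['tool_pos'])
for q in r.pinpoint(s,'mount_1_centre')[:7]: print(round(q['conf'],2),np.round(q['uv'],1),at_z(s,q['uv'],36)[:2].round())
E
```

```text
time: 71.85
tool_pos: [550.1, -35.0, 196.5]
tcp_rot: [179.3, -3.2, 1.2]
ft_force: [0.6, 1.2, 0.4]
finger_gap: 46.9
time: 72.15
tool_pos: [575.2, -131.4, 196.6]
tcp_rot: [179.2, -3.0, 0.9]
ft_force: [-0.5, 0.3, -1.1]
finger_gap: 46.4
[ 0.0046 -0.0076  0.1288] [179.31238001  -3.00206419   0.9860925 ] [ 574.80796449 -128.73705835  196.50679931]
0.77 [332.7 229.4] [ 585. -124.]
0.73 [263.9 146.5] [299. 491.]
0.63 [256.2 166.2] [269. 326.]
0.53 [378.6 260.2] [ 739. -301.]
```

```bash
python3 -m jog '[[0.0046,-0.0076,0.04,0,55],[0.0046,-0.0076,0.08,0,55],[0.0046,-0.0076,0.11,0,55],[0.0046,-0.0076,0.127,0,55],[0.0046,-0.0076,0.127,0,55]]' 70;  python3 -m jog '[[0,0,0,0,0],[0,0,0,0,0],[0,0,0,0,0],[0,0,0,0,0],[0,0,0,0,0]]'; python3 -m jog '[[0,0,-0.02,0,0],[0,0,-0.05,0,0],[0,0,-0.1,0,0],[0,0,-0.11,0,0],[0,0,-0.11,0,0],[0,0,-0.11,0,0]]'; python3 -c "
from h import *
print(to([429,257,172]),r.sense()['tcp_rot'],r.sense()['ft_force'])"
```

```text
time: 72.75
tool_pos: [582.2, -118.0, 65.2]
tcp_rot: [179.5, -2.6, 1.2]
ft_force: [-0.1, 0.1, -0.5]
finger_gap: 47.4
time: 73.25
tool_pos: [582.6, -117.9, 66.1]
tcp_rot: [179.5, -2.6, 1.2]
ft_force: [-1.1, 2.4, 2.9]
finger_gap: 22.7
time: 73.85
tool_pos: [576.9, -117.0, 174.6]
tcp_rot: [179.5, -2.5, 1.2]
ft_force: [-0.3, 0.5, -3.2]
finger_gap: 23.0
[-0.1403 -0.3769 -0.0067] [179.53047338  -2.52580465   1.16470312] [-0.28765579  0.47426967 -3.15334798]
```

```bash
python3 -m jog '[[-0.0165,-0.045,0,-1,0],[-0.033,-0.09,0,-2,0],[-0.0495,-0.135,0,-5.1,0],[-0.066,-0.18,0,-5.1,0],[-0.0825,-0.225,0,-5.1,0],[-0.099,-0.27,0,-5.1,0],[-0.1155,-0.315,0,-5.1,0],[-0.132,-0.36,0,-5.1,0]]'; python3 -m jog '[[0,0,0,0,0],[0,0,0.02,0,0],[0,0,0.04,0,0],[0,0,0.04,0,0]]'; python3 -c "
from h import *
print(to([429,260,63]),r.sense()['tcp_rot'],r.sense()['ft_force'])"
```

```text
time: 74.65
tool_pos: [435.4, 241.1, 162.9]
tcp_rot: [179.2, -2.2, 6.3]
ft_force: [1.6, 0.4, -2.8]
finger_gap: 22.5
time: 75.05
tool_pos: [433.5, 238.9, 117.4]
tcp_rot: [179.1, -1.7, 6.3]
ft_force: [-1.1, 0.7, -3.0]
finger_gap: 22.7
[-0.0038 -0.0224  0.054 ] [179.05181091  -1.72124076   6.27159708] [-1.08614829  0.65647652 -3.04539418]
```

```bash
python3 -m jog '[[-0.004,-0.0224,0.0,0,0],[-0.004,-0.0224,0.02,0,0],[-0.004,-0.0224,0.04,0,0],[-0.004,-0.0224,0.05,0,0],[-0.004,-0.0224,0.055,0,0],[-0.004,-0.0224,0.056,0,0],[-0.004,-0.0224,0.056,0,0]]'; python3 -m jog '[[0,0,0,0,55],[0,0,0,0,55],[0,0,0,0,55],[0,0,-0.03,0,55],[0,0,-0.08,0,55],[0,0,-0.12,0,55],[0,0,-0.12,0,55],[0,0,-0.12,0,55]]'; python3 - <<'E'
from h import *
print(to([583.5,-83,178]),r.sense()['tcp_rot'])
E
```

```text
time: 75.75
tool_pos: [429.4, 259.9, 61.5]
tcp_rot: [179.1, -1.8, 6.3]
ft_force: [-0.3, -0.2, -2.2]
finger_gap: 22.9
time: 76.55
tool_pos: [426.6, 262.1, 183.3]
tcp_rot: [179.1, -2.0, 6.3]
ft_force: [-0.7, -0.2, -0.8]
finger_gap: 46.9
[0.1181 0.3599 0.0148] [179.14471658  -1.97673955   6.25226547]
```

```bash
python3 -m jog '[[0.0148,0.045,0,0,55],[0.0295,0.09,0,2,55],[0.0443,0.135,0,5,55],[0.059,0.18,0,5,55],[0.0738,0.225,0,5,55],[0.0886,0.27,0,5,55],[0.1034,0.315,0,5,55],[0.1181,0.36,0,5,55]]'; python3 -m jog '[[0,0,0,0,55],[0,0,0.03,0,55],[0,0,0.03,0,55],[0,0,0.03,0,55]]'; python3 - <<'E'
from h import *
s=shot('side','s21.png')
print(to([583.5,-83,67.5]),r.sense()['tcp_rot'],r.sense()['tool_pos'])
for q in r.pinpoint(s,'mount_1_centre')[:7]: print(round(q['conf'],2),np.round(q['uv'],1),at_z(s,q['uv'],36)[:2].round())
E
```

```text
time: 77.35
tool_pos: [582.4, -84.7, 190.6]
tcp_rot: [179.4, -1.9, 1.2]
ft_force: [0.7, -0.1, 0.3]
finger_gap: 47.0
time: 77.75
tool_pos: [581.7, -84.3, 158.6]
tcp_rot: [179.4, -1.6, 1.3]
ft_force: [-0.5, -0.7, 1.1]
finger_gap: 46.8
[-0.0021 -0.0023  0.0927] [179.39621964  -1.78679346   1.27399309] [582.77887073 -84.33836835 160.22968153]
0.8 [376.5 262.5] [ 730. -312.]
0.65 [263.4 149.1] [298. 468.]
0.63 [288.2 173.9] [415. 257.]
0.51 [374.1 235.9] [ 741. -170.]
```

```bash
python3 -m jog '[[-0.002,-0.002,0.04,0,55],[-0.002,-0.002,0.07,0,55],[-0.002,-0.002,0.092,0,55],[-0.002,-0.002,0.092,0,55],[-0.002,-0.002,0.092,0,55]]' 70;  python3 -m jog '[[0,0,0,0,0],[0,0,0,0,0],[0,0,0,0,0],[0,0,0,0,0],[0,0,0,0,0]]'; python3 -m jog '[[0,0,-0.02,0,0],[0,0,-0.05,0,0],[0,0,-0.1,0,0],[0,0,-0.11,0,0],[0,0,-0.11,0,0],[0,0,-0.11,0,0]]'; python3 -c "
from h import *
print(to([435.5,194.5,172]),r.sense()['tcp_rot'],r.sense()['ft_force'])"
```

```text
time: 78.35
tool_pos: [585.0, -83.2, 70.5]
tcp_rot: [179.4, -1.9, 1.3]
ft_force: [0.6, 0.4, 0.3]
finger_gap: 46.9
time: 78.85
tool_pos: [585.8, -83.5, 72.5]
tcp_rot: [179.3, -2.1, 1.3]
ft_force: [-3.7, 0.2, 7.8]
finger_gap: 0.1
time: 79.45
tool_pos: [581.7, -82.3, 181.9]
tcp_rot: [179.3, -2.0, 1.3]
ft_force: [-0.2, 0.7, -0.0]
finger_gap: -0.2
[-0.1401 -0.2801  0.0016] [179.31658904  -2.04496249   1.31373997] [-0.20333741  0.74595148 -0.02063   ]
```

```bash
python3 -m jog '[[0,0.1,0,0,55],[0,0.1,0,0,55],[0,0.1,0,0,55],[0,0.1,0,0,55]]';  python3 - <<'E'
from h import *
p=shot('top','t22.png'); im=p['image'].astype(float); u,v=np.meshgrid(np.arange(640),np.arange(400))
c=proj(p,[[582,-82,72]])[0]; w=np.clip(im.min(2)-110,0,None)*((abs(u-c[0])<3.2)&(abs(v-c[1])<5.5))
print(at_z(p,[(u*w).sum()/w.sum(),(v*w).sum()/w.sum()],72)[:2].round(1),w.sum())
x=cv2.imread('pics/t22.png')[155:235,330:430]; print(x[20:38,10:35].astype(int).mean(2).mean(0).round().astype(int).tolist())
s=shot('side','s22.png')
for q in r.search_frame(s,'mount_1_centre')[:7]: print(round(q['conf'],2),np.round(q['bbox'],1))
print(to([583.5,-82,65]),r.sense()['tcp_rot'],r.sense()['tool_pos'])
E
```

```text
time: 79.85
tool_pos: [582.5, -182.9, 180.5]
tcp_rot: [179.4, -1.8, 1.2]
ft_force: [0.1, 0.1, 0.5]
finger_gap: 47.3
[582.  -81.6] 2464.0
[88, 93, 92, 90, 83, 186, 107, 49, 63, 116, 122, 121, 116, 74, 70, 174, 121, 90, 93, 94, 94, 93, 97, 114, 133]
0.71 [282.2 169.3 299.7 181.8]
0.6 [255.2 142.8 271.9 151.7]
0.57 [250.8 162.7 266.3 177.3]
0.52 [368.3 255.3 391.8 276.5]
[-0.0015 -0.1001  0.1157] [179.3886839   -1.93577703   1.36531132] [ 583.3985311  -180.92407924  181.75366587]
```

```bash
python3 -m jog '[[-0.0015,-0.05,0,0,55],[-0.0015,-0.1,0,0,55],[-0.0015,-0.1,0.05,0,55],[-0.0015,-0.1,0.09,0,55],[-0.0015,-0.1,0.11,0,55],[-0.0015,-0.1,0.1165,0,55],[-0.0015,-0.1,0.1165,0,55],[-0.0015,-0.1,0.1165,0,55]]' 70;  python3 -m jog '[[0,0,0,0,55],[0,0,0,0,0],[0,0,0,0,0],[0,0,0,0,0],[0,0,0,0,0],[0,0,0,0,0]]'
```

```text
time: 80.8
tool_pos: [584.6, -81.9, 65.9]
tcp_rot: [179.4, -2.1, 1.4]
ft_force: [0.1, 0.3, 0.6]
finger_gap: 47.0
time: 81.4
tool_pos: [585.7, -82.3, 67.9]
tcp_rot: [179.3, -2.2, 1.4]
ft_force: [-3.3, 0.1, 7.1]
finger_gap: 23.0
```

```bash
python3 -m jog '[[0,0,-0.02,0,0],[0,0,-0.05,0,0],[0,0,-0.1,0,0],[0,0,-0.11,0,0],[0,0,-0.11,0,0],[0,0,-0.11,0,0]]'; python3 -c "
from h import *
print(to([435.5,194.5,172]),r.sense()['tcp_rot'],r.sense()['ft_force'])"
```

```text
time: 82.0
tool_pos: [580.8, -81.0, 176.5]
tcp_rot: [179.3, -2.1, 1.4]
ft_force: [-0.3, 0.2, -2.6]
finger_gap: 22.7
[-0.1386 -0.2789 -0.0039] [179.34678318  -2.11950229   1.38272141] [-0.33021259  0.1957757  -2.6234018 ]
```

```bash
python3 -m jog '[[-0.022,-0.045,0,-1,0],[-0.0445,-0.09,0,-2,0],[-0.067,-0.135,0,-4.9,0],[-0.089,-0.18,0,-4.9,0],[-0.111,-0.225,0,-4.9,0],[-0.1386,-0.279,0,-4.9,0],[-0.1386,-0.279,0.02,-4.9,0],[-0.1386,-0.279,0.04,-4.9,0]]'; python3 -m jog '[[0,0,0.01,0,0],[0,0,0.01,0,0],[0,0,0.01,0,0]]'; python3 -c "
from h import *
print(to([435.5,194.5,62]),r.sense()['tcp_rot'],r.sense()['ft_force'])"
```

```text
time: 82.8
tool_pos: [434.7, 196.0, 125.5]
tcp_rot: [179.2, -1.9, 6.5]
ft_force: [0.3, -0.5, -2.9]
finger_gap: 23.0
time: 83.1
tool_pos: [434.5, 195.3, 114.7]
tcp_rot: [179.1, -1.8, 6.5]
ft_force: [0.6, -0.6, -2.6]
finger_gap: 22.4
[-0.0008  0.0001  0.0527] [179.13841658  -1.77388435   6.46520702] [ 0.60919542 -0.61452091 -2.62138388]
```

Place, release, then retreat well clear and measure all lugs in the tray.

```bash
python3 -m jog '[[-0.001,0,0.02,0,0],[-0.001,0,0.04,0,0],[-0.001,0,0.048,0,0],[-0.001,0,0.053,0,0],[-0.001,0,0.053,0,0],[-0.001,0,0.053,0,0]]'; python3 -m jog '[[0,0,0,0,55],[0,0,0,0,55],[0,0,0,0,55],[0,0,-0.03,0,55],[0,0,-0.08,0,55],[0,0,-0.13,0,55],[0,0,-0.15,0,55],[0,0,-0.15,0,55]]';  python3 -m jog '[[0.02,0.05,0,0,55],[0.04,0.1,0,0,55],[0.06,0.15,0,0,55],[0.08,0.2,0,0,55],[0.08,0.25,0,0,55],[0.08,0.3,0,0,55],[0.08,0.35,0,0,55],[0.08,0.35,0,0,55]]'; python3 - <<'E'
from h import *
p=shot('top','t23.png'); im=p['image'].astype(float); u,v=np.meshgrid(np.arange(640),np.arange(400))
Rt=np.array([[np.cos(np.radians(6.3)),-np.sin(np.radians(6.3))],[np.sin(np.radians(6.3)),np.cos(np.radians(6.3))]])
def loc(P): return (Rt.T@(np.array(P)-[427.5,256.7])).round(1)
for P in ([434,194.5],[428,256],[421,318]):
    c=proj(p,[[*P,66]])[0]; w=np.clip(im.min(2)-140,0,None)*((abs(u-c[0])<4)&(abs(v-c[1])<5.5))
    l=at_z(p,[(u*w).sum()/w.sum(),(v*w).sum()/w.sum()],66)[:2]; print('lug',l.round(1),'tray frame',loc(l),w.sum())
s=shot('side','s23.png')
for n,c in (('top',p),('side',s)):
    for q in r.pinpoint(c,'mount_1_centre')[:8]: print(n,round(q['conf'],2),np.round(q['uv'],1),at_z(c,q['uv'],36)[:2].round())
    for k in ('piston','gear','pliers'): print(k,[at_z(c,q['uv'],0)[:2].round() for q in r.pinpoint(c,k)[:1]])
x=cv2.imread('pics/t23.png')[155:235,330:430]; print('jaw',x[20:38,50:66].astype(int).mean(2).mean(0).round().astype(int).tolist())
# brightness row profile of tray rectified at z=38: along tray y at lug line & off lug
for off in (-30,0,30):
    pts=[[*(np.array([427.5,256.7])+Rt@np.array([off,t])),38] for t in range(-110,111,4)]
    m=proj(p,pts).astype(np.float32); g=cv2.remap(im.min(2).astype(np.float32),m[:,0].reshape(-1,1),m[:,1].reshape(-1,1),cv2.INTER_LINEAR).ravel(); print(off,g.round().astype(int).tolist())
E
```

```text
time: 83.7
tool_pos: [436.2, 194.8, 62.8]
tcp_rot: [179.2, -1.9, 6.4]
ft_force: [0.1, -0.8, -2.3]
finger_gap: 22.5
time: 84.5
tool_pos: [433.6, 197.4, 217.9]
tcp_rot: [179.3, -2.4, 6.5]
ft_force: [0.8, 0.2, 0.1]
finger_gap: 47.2
time: 85.3
tool_pos: [551.4, -145.8, 223.9]
tcp_rot: [179.2, -2.2, 6.2]
ft_force: [-0.4, 0.1, -0.1]
finger_gap: 46.8
lug [434.  195.4] tray frame [ -0.2 -61.6] 3599.0
lug [428.4 257.5] tray frame [0.9 0.7] 4626.0
lug [420.2 322.2] tray frame [-0.  65.9] 4218.0
top 0.82 [179.8 256.5] [309. 510.]
top 0.77 [256.8 222.8] [431. 247.]
top 0.67 [228.2 265.7] [280. 340.]
top 0.63 [411.2 138.9] [ 747. -303.]
piston [array([ 728., -118.])]
gear [array([764.,  32.])]
pliers [array([ 350., -469.])]
side 0.7 [262.1 146. ] [291. 496.]
side 0.68 [339.6 241.9] [ 606. -196.]
side 0.66 [378.2 264.7] [ 734. -323.]
side 0.63 [290.  176.5] [423. 237.]
side 0.53 [256.  168.2] [269. 310.]
piston [array([ 738., -130.])]
gear [array([760.,   8.])]
pliers [array([ 349., -474.])]
jaw [115, 118, 119, 120, 124, 127, 128, 129, 151, 158, 158, 154, 153, 157, 159, 159]
-30 [75, 89, 79, 100, 101, 98, 108, 204, 152, 55, 56, 57, 56, 54, 51, 92, 210, 118, 97, 101, 92, 99, 193, 155, 53, 55, 58, 57, 54, 49, 81, 203, 115, 92, 103, 103, 106, 96, 105, 210, 77, 51, 56, 55, 55, 53, 50, 85, 240, 90, 95, 99, 99, 69, 66, 116]
0 [69, 88, 77, 87, 102, 102, 97, 166, 221, 39, 92, 212, 255, 255, 255, 63, 161, 192, 77, 97, 94, 92, 152, 234, 42, 80, 196, 255, 255, 255, 110, 153, 169, 87, 90, 93, 97, 98, 128, 214, 138, 49, 78, 204, 254, 255, 245, 205, 204, 119, 101, 103, 108, 89, 64, 103]
30 [73, 90, 83, 85, 108, 99, 105, 183, 186, 53, 55, 55, 55, 55, 50, 102, 228, 133, 92, 95, 92, 110, 201, 152, 58, 55, 55, 55, 55, 51, 102, 222, 113, 96, 99, 101, 99, 91, 110, 227, 79, 52, 55, 56, 56, 55, 52, 86, 250, 92, 99, 99, 104, 79, 56, 124]
```

```bash
python3 -c "
from h import *
print(r.hand_in(), r.sense()['time'])"
```

```text
the job is handed in; nothing more can be done
the job is handed in; nothing more can be done
```

The full sequence is done and handed in at about 85 s of the 210 s allowed. I could not read the joints directly, so these checks come from camera pictures.

**What I did:**
- I stood the three black mounts in the clamp bed and pumped the trigger twice fully and once by half.
- I wound the key about 4.1 rad and let it run down to its starting position.
- I pressed the release lever until the jaw slid back, then stood all three mounts in the tray. The pink and purple look-alikes were left alone.

**Last checks:**
- **Mounts:** the lugs are on the tray's centre line, at about -62, +1 and +66 mm along it, and the side plates show the mounts standing upright.
- **Clamping:** the jaw springs were compressed by about 6 mm, above the 4 mm needed.
- **Jaw:** just after release it was back exactly where it had stood before pumping. The arm hid it in the final picture, so I did not check it again.
- **Bystanders:** no clear movement of the piston, gear or pliers. The top camera has all three within about 12 mm of where they started. The side camera put the gear about 25 mm from its first reading, which I took for measuring error.
- **Robot:** it ended well clear of everything.

**What went wrong on the way:**
- Two grasps closed on nothing because the gripper was too high. I repeated both lower and they held.
- The lever only gave way about 20 mm lower than I had worked out.
- The tool ended about 2° off vertical, having tilted slightly over the run, but the mounts still ended upright.

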